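# Load the resistor module into the test bay and click the door home

## Robot

A 6-joint arm with a two-finger parallel gripper is mounted at the origin on the work surface. World frame = base frame: x ahead of the robot, y to its left, z up, the work surface at z = 0. Lengths are in m, angles in rad, forces in N, time in s.
With the tool pointing down it reaches from about 0.35 to 0.875 m from the base axis. Payload 4.2 kg.
Tool frame: the origin (TCP) lies on the centre line of the jaws, within the pads' length; the fingertips stand 22 mm ahead of it and the grasp point (between the pads) lies 3 mm ahead of it; x points along the fingers, z is the direction in which the jaws open and shut, and the axes are right-handed (so a half turn about x gives the same grasp; the last joint's range is limited). The gripper opens to 87 mm and grips with 3 to 60 N. Pads are 19 mm wide; open, the fingers measure 117 mm over their backs; the gripper's body (75 mm by 190 mm) begins 51 mm behind the grasp point.
Start: joints at [-0.856, 0.385, 0.008, 0, -1.194, -0.259], TCP at [0.275, -0.561, 0.245] pointing down, gripper open.
Joint ranges: [-3.14, 3.14], [-1.21, 2.06], [-1.07, 1.41], [-3.16, 2.05], [-2.99, -0.16], [-3.1, 3.1]. Speed limits (rad/s): [2.79, 2.79, 3.14, 3.14, 3.14, 3.14].

## Interface

Orientations are given as a unit quaternion [w, x, y, z].
In Python, from station import telemetry, eyes, manip gives the robot as it stands.
- The arm moves only by the shell command python3 -m handwheel 'ROWS' [FORCE]. ROWS is JSON, one flat list of numbers, 5 for each row, row after row: the opening, from 0 (shut) to 1 (fully open), then the shift along the tool's x, y, z scaled (see below), then the turn about the tool's x scaled (see below). A call has 1 to 12 rows; each row is the pose to reach, as a shift and turn from the pose commanded when the call began, along the tool's axes at that moment; what a row does not reach only later rows make up. The controller multiplies each number of a shift by 15 cm and each number of a turn by 0.5 rad. A row lasts 1/12 s, in which the tool goes at most 41.7 mm and 7.16 degrees, less where a joint would pass 70% of its speed; a pose out of reach is approached as far as the arm can. A call with a number of a shift or a turn outside -1 to 1 is refused whole. A call with a gripper value outside its range is refused whole. The fingers move at their own pace and stop on an object; FORCE is the grip in N (left out, the last holds). Time passes only in rows, so rows that repeat a pose let the fingers close. It gives the time, the measured TCP pose, the force and the opening at its end, in the units of the state.
- telemetry.read_state(): the state, without advancing time (a new reading comes with each control period).
- eyes.grab_frame(name): name is "scene" or "top" or "wrist"; returns a dict with "pixels" (480x640x3 uint8, red, green, blue), "mtx" (3x3 intrinsics, pixels), "camera_from_world" (4x4, takes a point from world to camera coordinates); the wrist camera has in their place "T_tool_cam" (4x4, takes a point from camera to tool coordinates, whose origin is the TCP and whose axes are the tool frame's). Camera axes: x right, y down, z forward; pixel columns grow to the right and rows downward; lengths in m; the calibration is good to about 2 mm. A picture is of the moment at which its call begins: read the wrist's pose just before it. There is no depth.
- manip.close_job(): hands the job in, once; it reports no verdict.
The state is a dict: "time": time; "joint_positions": joint angles; "qvel": joint speeds; "joint_torque": joint torques, N m; "tool_pos": TCP position; "tcp_rot": TCP orientation; "ft_force": force on the tool from outside, world axes, zero at the start; "ft_torque": the same for the moment, N m; "gripper_width": finger opening in m.
Only numpy, scipy, OpenCV 4.12 (cv2) and the standard library are available. Lean on these libraries where they do the work, as an engineer would, in place of code of your own. Each camera call takes 0.05 s, during which the arm holds its last target.

## Task

Move the yellow module from the wooden rack into the tray of the open-topped test bay, standing upright with its white front plate towards the bay's door; the rack leaves only its front and back free and the bay only its sides, so set it down on the black mat and take it again the other way. Then push the green door shut past flush until you feel it click onto its sprung catch and it stays shut by itself; do not slam it or force it against its stop, and leave everything else where it is.

Things in the scene. Friction and masses are not known exactly. Their poses are not given: they have to be found in the camera images.
- module_center (a point): Centre (half-way up) of the yellow module, an upright box 60 mm (its x) by 44 mm (its y) by 70 mm tall, 0.15 to 0.31 kg. Its white front plate is on its -x face. It starts standing in one of the rack's three slots; a blue and a black module of the same size stand in the others.
- module_front (a point): Centre of the white front plate of the yellow module, 30 mm from the module's centre towards its -x, half-way up. Same axes as the module.
- rack: Fixed wooden rack, 100 mm (x) by 187 mm (y), origin at its underside on the bench. Modules stand on its 6 mm floor, front plates to the rack's -x. Three slots along y, 59 mm apart, between partitions 5 mm thick, 66 mm long (x), 77 mm tall above the bench: only 5 mm is free at each side (y) of a module, so it can be gripped only across its front and back (x) faces.
- mat_top (a point): Centre of the top of a fixed black rubber mat, 110 by 110 mm, 3 mm thick: free room to set the module down and take it another way.
- bay_seat (a point): Centre of the floor of the bay's tray, 12 mm above the bench: where the middle of the module's underside belongs. x points away from the door, z up. The tray is 72 mm long (x, from a lip at the door side to the solid rear of the bay) by 82 mm wide (y, between two ribs); lip and ribs stand 10 and 8 mm above this floor.
- door (a joint): Angle of the bay's green door, rad: 0 is square in the frame, grows as it opens towards the bay's -x; starts at 0.6 to 1.0. Turns freely and stays where left until a sprung buffer touches it about 0.1 before shut. A striker then rides over a sprung roller (some 9 to 15 N at the push plate) and clicks. Caught, it stays below 0.04 by itself; let go earlier it springs back to 0.08 or more.
- door_hinge (a point): Point on the door's upright hinge axis, 51 mm above the bench, at the door's outer face; seen from outside the hinge is on the left (bay +y). Turns with the door: y points along the door from its free edge to the hinge, x inwards through the door. Panel 176 mm wide, 76 mm tall (13 to 89 mm above the bench), 10 mm thick; a 26 mm striker arm stands on its inner face near the free edge.
- door_push (a point): Centre of the white push plate on the door's outer face, 145 mm from the hinge axis, 53 mm above the bench; axes as door_hinge: push along its +x. The catch's setting is not known: it may hold the door anywhere from about flush (0.02 rad) to 0.085 rad inside square, and a rigid stop lies only about 4 mm (at the plate) past where it then rests. Pushing with more than 30 N damages the catch.
- mod_blue: Blue module in the rack, origin at its underside; leave it.
- mod_black: Black module in the rack, origin at its underside; leave it.
- meter: Orange hand multimeter lying on the bench, 150 by 75 by 36 mm; leave it.
- post_block: Wooden block 70 by 70 by 22 mm with two terminals, 44 mm high in all; leave it.
- screwdriver: Screwdriver lying on the bench; leave it.
- spool: Solder spool standing, 54 mm across, 40 mm high; leave it.
- can: Spray can standing, 52 mm across, 150 mm high; leave it.
- bay: Fixed test bay, white case 160 mm (x) by 200 mm (y), 90 mm high, open-topped in front, solid behind (from 26 mm on the +x side of the origin). Origin at the centre of its underside; door on its -x side. Inner faces of the side walls at y = +-92 mm. Room for fingers is only beside a module in the tray (y), not behind it. The catch is in the front -y corner, in a 25 mm wide strip.
Mind the look-alikes: they are no part of the job. Leave any orange or red look-alike of the part that bears module_center alone.

How it is judged:
By the outcome, as a careful person would: the job done as asked, in the order asked, and still so for the second after the job is handed in, with the robot touching nothing.
It also fails if it takes over 72 s, if anything falls off the work surface, if the arm or the gripper's body presses on something with over 40 N, if the wrist force passes 120 N, or if a joint passes its speed limit or range.

## Working session

There is one attempt and no reset: what is moved stays moved. The work goes in short steps, Python scripts to look and compute and a shell command to move; the robot and the scene stay as the last step left them, time stands still between calls to the robot, and variables do not carry over. Pictures are saved under pics/ and viewed, and the job is handed in when it is done.

```bash
ls; mkdir -p pics; python3 - <<'E'
from station import telemetry, eyes, manip
import cv2,json
s=telemetry.read_state();print(s)
for n in("scene","top","wrist"):
    f=eyes.grab_frame(n);cv2.imwrite(f"pics/{n}0.png",f["pixels"][:,:,::-1])
    print(n,{k:v for k,v in f.items() if k!="pixels"})
E
```

```text
pics
{'time': 0.0, 'joint_positions': array([-8.56396343e-01,  3.85544988e-01,  6.63318091e-03, -5.34262349e-04,
       -1.19395172e+00, -2.58610925e-01]), 'qvel': array([-0.00037262, -0.00099573,  0.00061385,  0.00041453,  0.0003878 ,
        0.00035605]), 'joint_torque': array([ 1.14395434e-04, -3.90669465e+01,  1.87400687e+01,  4.21966419e+00,
        1.09790917e-02, -2.05854180e-04]), 'tool_pos': array([ 0.27490256, -0.56068969,  0.24346415]), 'tcp_rot': array([ 0.37455054, -0.59935164,  0.37378455,  0.60064516]), 'ft_force': array([-0.01710284, -0.44141288, -0.1138539 ]), 'ft_torque': array([ 0.04886866,  0.05778654, -0.02148056]), 'gripper_width': 0.08731335296359499}
scene {'mtx': array([[447.35737089,   0.        , 321.13265463],
       [  0.        , 447.35737089, 239.90173901],
       [  0.        ,   0.        ,   1.        ]]), 'camera_from_world': array([[-0.85810331,  0.51321051, -0.01654329,  0.45761949],
       [ 0.3653374 ,  0.58758161, -0.72199477, -0.13095966],
       [-0.36081477, -0.62558998, -0.69170071,  1.32933669],
       [ 0.        ,  0.        ,  0.       
[... 277 characters left out ...]
0.99234882, -0.00454051, -0.12338234,  0.53227749],
       [ 0.12345688, -0.02443781, -0.99204899,  1.39234303],
       [ 0.        ,  0.        ,  0.        ,  1.        ]])}
wrist {'mtx': array([[383.23878763,   0.        , 318.55985381],
       [  0.        , 383.23878763, 247.21636916],
       [  0.        ,   0.        ,   1.        ]]), 'T_tool_cam': array([[-3.38375212e-04, -2.97918388e-01,  9.54591284e-01,
        -1.41317470e-01],
       [ 1.43901984e-03, -9.54590495e-01, -2.97917632e-01,
         8.24624687e-02],
       [ 9.99998907e-01,  1.27286786e-03,  7.51720233e-04,
        -7.49983618e-04],
       [ 0.00000000e+00,  0.00000000e+00,  0.00000000e+00,
         1.00000000e+00]])}
```

View pics/scene0.png

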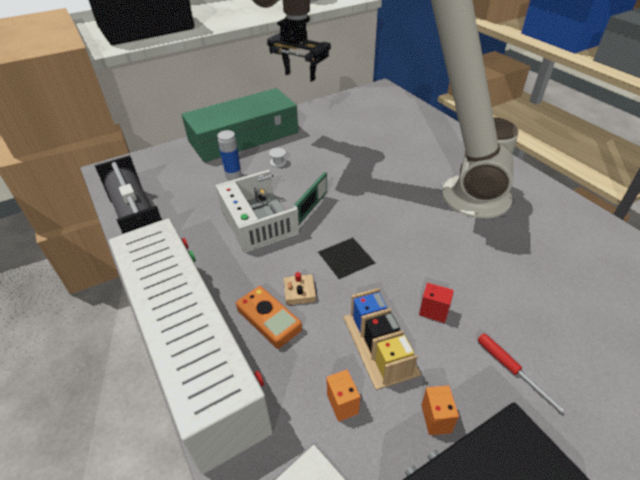

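View pics/top0.png

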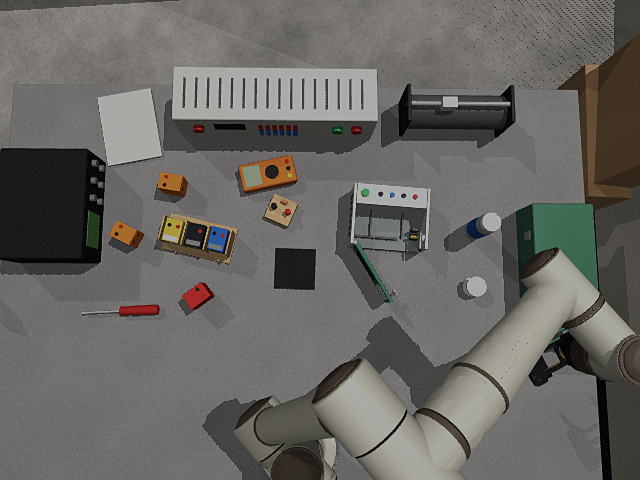

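View pics/wrist0.png

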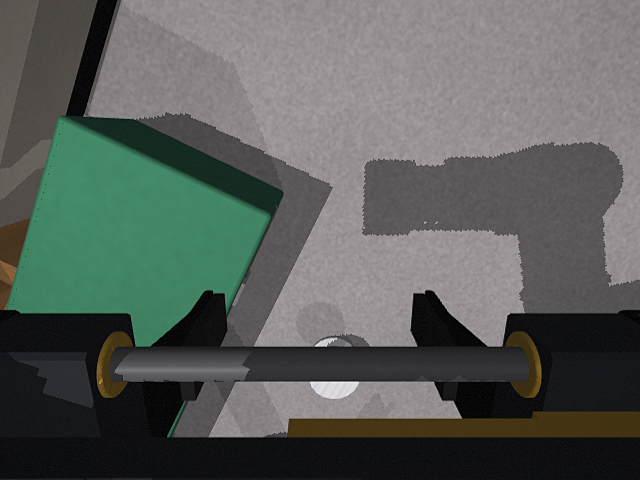

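```bash
cat > h.py <<'E'
import numpy as np,cv2
from station import telemetry, eyes, manip
from scipy.spatial.transform import Rotation as R
def ray(f,uv,T=None):
    """origin, dir in world; T = tool pose 4x4 for wrist"""
    d=np.linalg.inv(f["mtx"])@np.array([uv[0],uv[1],1.])
    M=np.linalg.inv(f["camera_from_world"]) if T is None else T@f["T_tool_cam"]
    return M[:3,3],M[:3,:3]@d
def onz(f,uv,z,T=None):
    o,d=ray(f,uv,T);return o+d*(z-o[2])/d[2]
def tri(rs):
    A=np.zeros((3,3));b=np.zeros(3)
    for o,d in rs:
        d=d/np.linalg.norm(d);P=np.eye(3)-np.outer(d,d);A+=P;b+=P@o
    p=np.linalg.solve(A,b)
    res=[np.linalg.norm((np.eye(3)-np.outer(d,d)/(d@d))@(p-o)) for o,d in rs]
    return p,np.array(res)
def proj(f,p,T=None):
    M=f["camera_from_world"] if T is None else np.linalg.inv(T@f["T_tool_cam"])
    c=M[:3,:3]@np.asarray(p)+M[:3,3];q=f["mtx"]@c;return q[:2]/q[2]
def tool(s=None):
    s=s or telemetry.read_state();T=np.eye(4);q=s["tcp_rot"]
    T[:3,:3]=R.from_quat([q[1],q[2],q[3],q[0]]).as_matrix();T[:3,3]=s["tool_pos"];return T
def crop(im,x0,y0,w,h,k,name):
    c=cv2.resize(im[y0:y0+h,x0:x0+w],None,fx=k,fy=k,interpolation=cv2.INTER_CUBIC)
    cv2.imwrite(name,c[:,:,::-1] )
def shift(T,p,yaw=None):
    """units for move from tool pose T to world TCP p"""
    return (T[:3,:3].T@(np.asarray(p)-T[:3,3]))/.15
E
python3 - <<'E'
from h import *
print(tool().round(4))
t=cv2.imread('pics/top0.png')[:,:,::-1];s=cv2.imread('pics/scene0.png')[:,:,::-1]
crop(t,100,160,160,120,5,'pics/c1.png')
crop(t,330,170,110,140,4,'pics/c2.png')
crop(s,330,270,140,130,4,'pics/c3.png')
crop(s,205,165,140,90,5,'pics/c4.png')
E
```

```text
[[-8.000e-04 -8.980e-01 -4.400e-01  2.749e-01]
 [ 1.400e-03 -4.400e-01  8.980e-01 -5.608e-01]
 [-1.000e+00  1.000e-04  1.600e-03  2.437e-01]
 [ 0.000e+00  0.000e+00  0.000e+00  1.000e+00]]
```

View pics/c1.png

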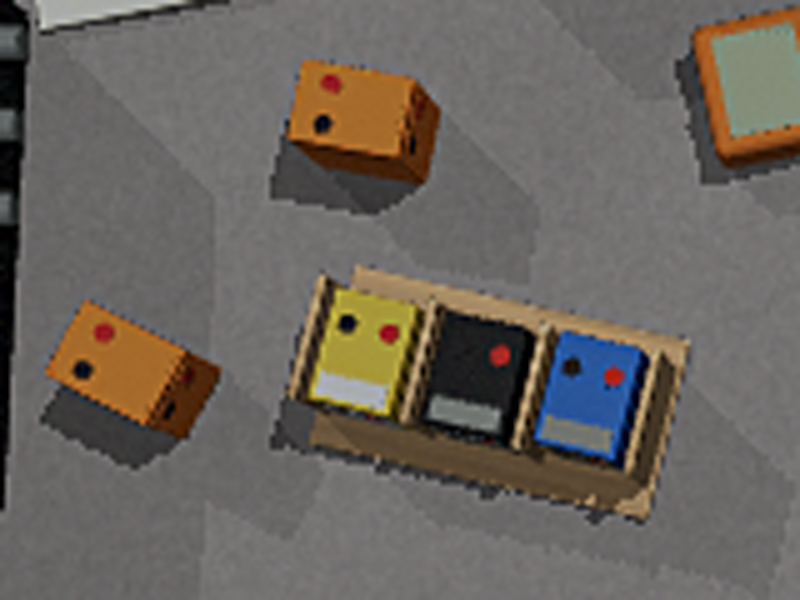

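View pics/c2.png

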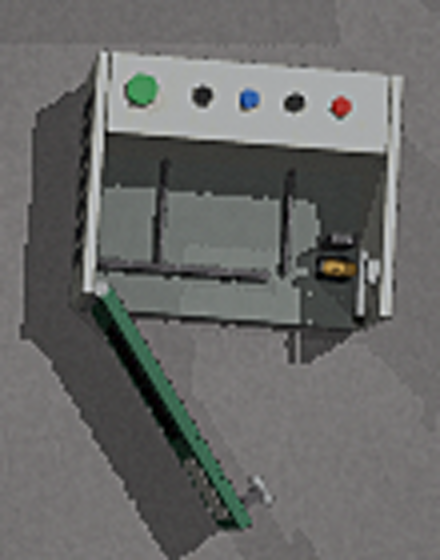

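View pics/c3.png

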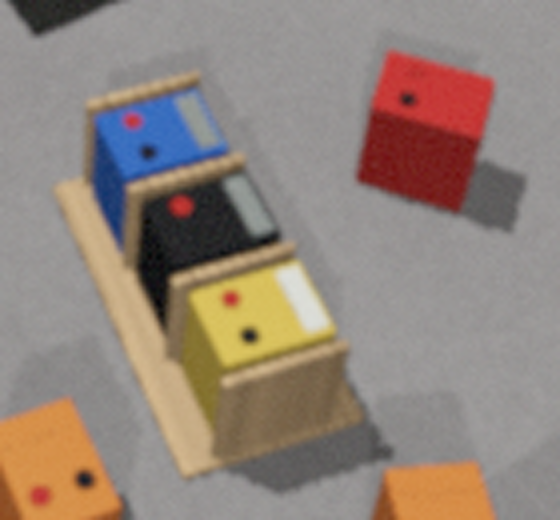

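View pics/c4.png

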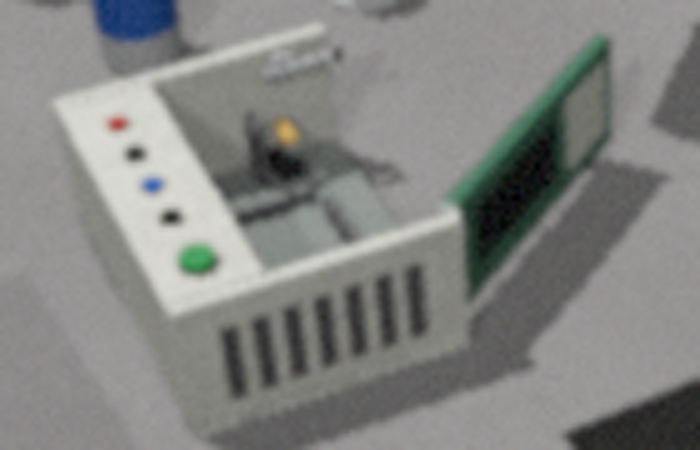

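```bash
python3 - <<'E'
from h import *
F={n:eyes.grab_frame(n) for n in("top","scene")}
def mask(f,lo,hi,roi):
    hsv=cv2.cvtColor(f["pixels"],cv2.COLOR_RGB2HSV);m=cv2.inRange(hsv,lo,hi)
    z=np.zeros_like(m);x,y,w,h=roi;z[y:y+h,x:x+w]=m[y:y+h,x:x+w];return z
def big(m):
    m=cv2.morphologyEx(m,cv2.MORPH_CLOSE,np.ones((3,3)))
    return max(cv2.findContours(m,0,2)[0],key=cv2.contourArea)
# yellow
t=F["top"]
m=mask(t,(22,90,60),(34,255,255),(150,200,60,60));c=big(m)
print("yellow area",cv2.contourArea(c),cv2.minAreaRect(c))
# whole top incl white strip: points by eye from crop c1 (corners /5+offset)
for nm,f,pts,z in (("mod top",t,[(338,290),(420,305),(388,416),(310,402)],.076),):
    P=[onz(f,(100+u/5,160+v/5),z) for u,v in pts]
    print(nm,np.round(P,4),np.mean(P,0)); 
    P=np.array(P);print([np.linalg.norm(P[i]-P[(i+1)%4]).round(4) for i in range(4)])
    e=(P[0]+P[1]-P[2]-P[3]);print("yaw",np.degrees(np.arctan2(e[1],e[0])))
# scene check: same corners in scene crop c3 (/4 +330,270): back-left.. 
S=F["scene"]
sp=[(217,358),(187,290),(296,262),(336,330)] # outer-back, inner-back, inner-front, outer-front
tp=[(338,290),(420,305),(388,416),(310,402)]
for a,b in zip(tp,sp):
    print(tri([ray(t,(100+a[0]/5,160+a[1]/5)),ray(S,(330+b[0]/4,270+b[1]/4))]))
# mat
m=mask(t,(0,0,0),(180,255,45),(260,235,70,65));c=big(m);r=cv2.minAreaRect(c)
print("mat",r,[onz(t,p,.003).round(4) for p in cv2.boxPoints(r)],onz(t,r[0],.003))
E
```

```text
yellow area 380.0 ((172.72152709960938, 230.05831909179688), (18.221721649169922, 23.158889770507812), 14.743562698364258)
mod top [[0.5863 0.3364 0.076 ]
 [0.5787 0.2941 0.076 ]
 [0.5209 0.3086 0.076 ]
 [0.5279 0.3487 0.076 ]] [0.5534423  0.32196931 0.076     ]
[np.float64(0.043), np.float64(0.0596), np.float64(0.0407), np.float64(0.0596)]
yaw -12.988325284712346
(array([0.58883868, 0.33575441, 0.07205756]), array([0.00252772, 0.00252772]))
(array([0.57973612, 0.2951722 , 0.07046991]), array([0.00021938, 0.00021938]))
(array([0.52226599, 0.30984372, 0.06868329]), array([0.00069966, 0.00069966]))
(array([0.52956357, 0.35036529, 0.06744273]), array([0.00077235, 0.00077235]))
mat ((294.4267272949219, 268.55096435546875), (40.5098876953125, 40.47419357299805), 2.0454084873199463) [array([0.4093, 0.0653, 0.003 ]), array([0.5188, 0.0625, 0.003 ]), array([ 0.5153, -0.0474,  0.003 ]), array([ 0.4057, -0.0436,  0.003 ])] [0.46202194 0.00925623 0.003     ]
```

```bash
python3 - <<'E'
from h import *
t=eyes.grab_frame("top")
P=[onz(t,(330+u/4,170+v/4),.09) for u,v in [(98,52),(403,75),(90,292),(388,318)]]
print(np.round(P,4),np.mean(P,0))
print("seat",[onz(t,(330+u/4,170+v/4),.012).round(4) for u,v in [(160,263),(165,188),(285,272),(292,196)]])
print("door hinge, end",[onz(t,(330+u/4,170+v/4),.089).round(4) for u,v in [(103,290),(240,525)]])
T=tool()
for p in [(.55,-.25,.30),(.553,.322,.25)]: print(shift(T,p).round(3))
E
```

```text
[[ 0.6788 -0.1464  0.09  ]
 [ 0.665  -0.3454  0.09  ]
 [ 0.5217 -0.14    0.09  ]
 [ 0.5058 -0.3316  0.09  ]] [ 0.59282432 -0.24085529  0.09      ]
seat [array([ 0.5513, -0.1955,  0.012 ]), array([ 0.6029, -0.1995,  0.012 ]), array([ 0.5455, -0.2806,  0.012 ]), array([ 0.5979, -0.2864,  0.012 ])]
door hinge, end [array([ 0.5232, -0.1485,  0.089 ]), array([ 0.3735, -0.2343,  0.089 ])]
[-0.371 -2.558  1.055]
[-0.036 -4.255  4.471]
```

```bash
python3 -m handwheel '[1,-0.12,-0.85,0.35,0, 1,-0.12,-0.85,0.35,0, 1,-0.12,-0.85,0.35,0, 1,-0.12,-0.85,0.35,0]'; python3 -m handwheel '[1,-0.12,-0.85,0.35,0, 1,-0.12,-0.85,0.35,0, 1,-0.12,-0.85,0.35,0, 1,-0.12,-0.85,0.35,0]';python3 -m handwheel '[1,-0.12,-0.85,0.35,0, 1,-0.12,-0.85,0.35,0, 1,-0.12,-0.85,0.35,0, 1,-0.12,-0.85,0.35,0, 1,-0.12,-0.85,0.35,0]'
python3 - <<'E'
from h import *
s=telemetry.read_state();T=tool(s);f=eyes.grab_frame("wrist")
cv2.imwrite("pics/w1.png",f["pixels"][:,:,::-1]);np.save("pics/w1.npy",T);print(s["time"],T[:3,3],T[:3,1],np.abs(s["qvel"]).max())
E
```

```text
time: 0.63
tool_pos: [0.3691, -0.4552, 0.2636]
tcp_rot: [-0.373, 0.601, -0.373, -0.6]
ft_force: [0.3, 0.3, 0.5]
gripper_width: 0.0869
time: 0.97
tool_pos: [0.4608, -0.3518, 0.2814]
tcp_rot: [-0.373, 0.602, -0.373, -0.6]
ft_force: [-0.3, -0.5, 0.3]
gripper_width: 0.087
time: 1.38
tool_pos: [0.5514, -0.2493, 0.2985]
tcp_rot: [-0.373, 0.601, -0.373, -0.601]
ft_force: [-0.5, -1.2, 0.2]
gripper_width: 0.0873
1.3833 [ 0.55139472 -0.24927433  0.29850796] [-8.96097750e-01 -4.43856201e-01 -7.03864987e-04] 0.05533669661143457
```

View pics/w1.png

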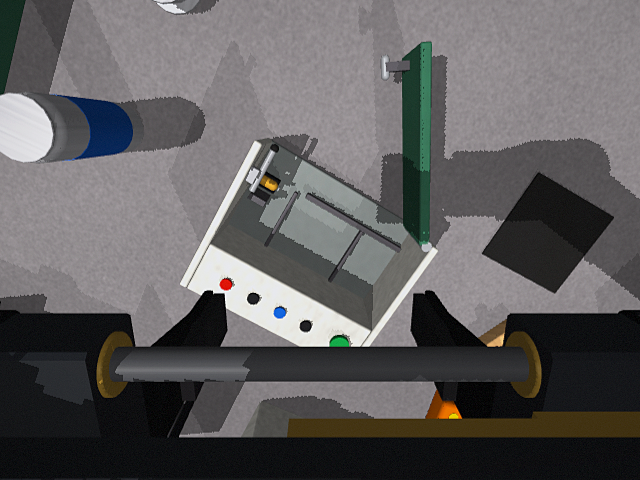

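```bash
python3 - <<'E'
from h import *
im=cv2.imread('pics/w1.png')[:,:,::-1]
crop(im,175,130,270,200,2.9,'pics/c5.png');crop(im,370,30,80,230,2.6,'pics/c6.png')
E
```

```text
(no output)
```

View pics/c5.png

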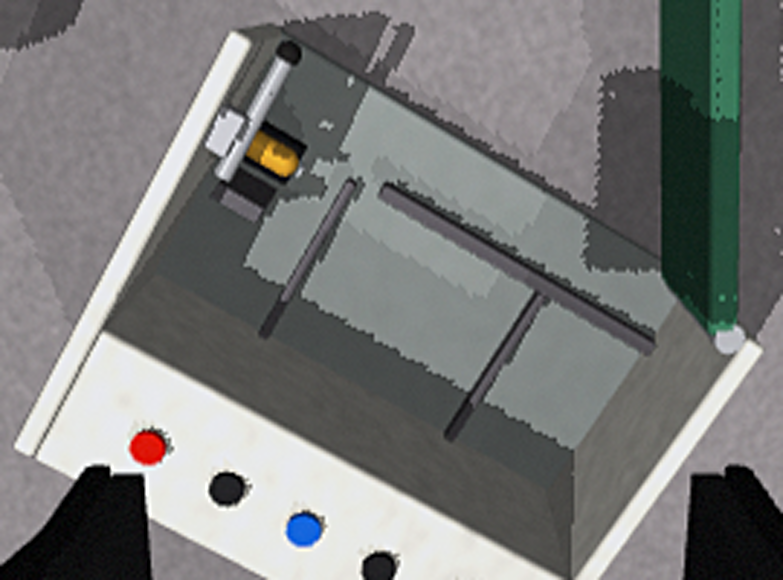

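```bash
python3 - <<'E'
from h import *
T=np.load('pics/w1.npy');f=eyes.grab_frame("wrist");t=eyes.grab_frame("top")
g=lambda u,v:(175+u/2.9,130+v/2.9)
for nm,uv,z in [("ribR front",(352,182),.02),("ribR rear",(266,334),.02),("ribL front",(541,294),.02),("ribL rear",(450,437),.02),("lip R",(385,188),.022),("lip L",(651,345),.022),("wallR front out",(232,32),.09),("wallR front in",(250,42),.09),("wallL front",(758,345),.09),("rear R edge(in)",(102,332),.09),("rear L edge",(572,578),.09),("hinge",(730,338),.09)]:
    print(nm,onz(f,g(*uv),z,T).round(4))
# door outer top edge line: pixel pts
for uv in [(431,42),(421,42),(430,235)]: print(onz(f,uv,.089,T).round(4))
# heights: two views (top crop c2 /4+330,170)
h=lambda u,v:(330+u/4,170+v/4)
for a,b in [((352,182),(283,270)),((541,294),(158,262)),((102,332),(385,153)),((572,578),(108,132))]:
    print(tri([ray(f,g(*a),T),ray(t,h(*b))]))
E
```

```text
ribR front [ 0.55   -0.2778  0.02  ]
ribR rear [ 0.6196 -0.2824  0.02  ]
ribL front [ 0.5568 -0.1929  0.02  ]
ribL rear [ 0.6263 -0.1974  0.02  ]
lip R [ 0.5462 -0.2657  0.022 ]
lip L [ 0.5554 -0.1446  0.022 ]
wallR front out [ 0.5129 -0.3315  0.09  ]
wallR front in [ 0.5132 -0.3254  0.09  ]
wallL front [ 0.5271 -0.136   0.09  ]
rear R edge(in) [ 0.6193 -0.3317  0.09  ]
rear L edge [ 0.6302 -0.1493  0.09  ]
hinge [ 0.5291 -0.1456  0.09  ]
[ 0.3767 -0.2336  0.089 ]
[ 0.3804 -0.241   0.089 ]
[ 0.518  -0.1484  0.089 ]
(array([ 0.5473807 , -0.27754785,  0.02350703]), array([0.00205588, 0.00205588]))
(array([ 0.5533522 , -0.19318548,  0.02289042]), array([0.00289589, 0.00289589]))
(array([ 0.60954177, -0.32782201,  0.11270484]), array([0.00104088, 0.00104088]))
(array([ 0.62548693, -0.15213164,  0.09811806]), array([0.00117419, 0.00117419]))
```

View pics/c6.png

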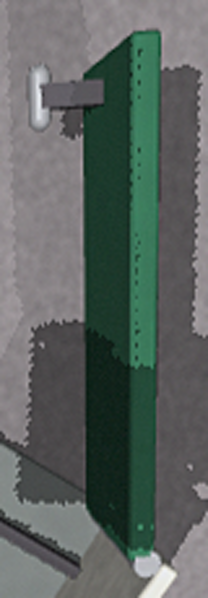

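```bash
python3 -m handwheel '[1,0,-0.47,0.95,-0.9, 1,0,-0.47,0.95,-0.9, 1,0,-0.47,0.95,-0.9, 1,0,-0.47,0.95,-0.9]'
python3 - <<'E'
from h import *
T=tool();z=T[:3,2];print(T[:3,3],np.degrees(np.arctan2(z[1],z[0])),shift(T,(.57,.39,.28)))
t=eyes.grab_frame("wrist");T1=np.load('pics/w1.npy')
print(np.mean([onz(t,p,.003,T1) for p in [(539,173),(613,217),(555,292),(483,252)]],0))
E
```

```text
time: 1.87
tool_pos: [0.5486, -0.0922, 0.2985]
tcp_rot: [0.23, -0.669, 0.23, 0.669]
ft_force: [-0.3, 0.0, 1.2]
gripper_width: 0.0872
[ 0.54860386 -0.09221548  0.29851981] 142.06585535169756 [ 0.12370051 -2.62325233  1.8637545 ]
[0.46594326 0.00977931 0.003     ]
```

```bash
python3 -m handwheel '[1,0.04,-0.8,0.57,-0.88, 1,0.04,-0.8,0.57,-0.88, 1,0.04,-0.8,0.57,-0.88, 1,0.04,-0.8,0.57,-0.88]'
python3 - <<'E'
from h import *
T=tool();z=T[:3,2];print(T[:3,3],np.degrees(np.arctan2(z[1],z[0])),shift(T,(.57,.39,.28)))
E
```

```text
time: 2.25
tool_pos: [0.5561, 0.0561, 0.2924]
tcp_rot: [0.078, -0.703, 0.077, 0.703]
ft_force: [0.3, -0.3, 0.4]
gripper_width: 0.0871
[0.55613296 0.05611983 0.29238555] 167.39615939884195 [ 0.08344375 -2.19237049  0.39547491]
```

```bash
python3 -m handwheel '[1,0.04,-0.98,0.18,0, 1,0.04,-0.98,0.18,0, 1,0.04,-0.98,0.18,0, 1,0.04,-0.98,0.18,0]';python3 -m handwheel '[1,0.04,-0.98,0.18,0, 1,0.04,-0.98,0.18,0, 1,0.04,-0.98,0.18,0, 1,0.04,-0.98,0.18,0, 1,0.04,-0.98,0.18,0, 1,0.04,-0.98,0.18,0]'
python3 - <<'E'
from h import *
s=telemetry.read_state();T=tool(s);f=eyes.grab_frame("wrist")
cv2.imwrite("pics/w2.png",f["pixels"][:,:,::-1]);np.save("pics/w2.npy",T);print(s["time"],T.round(4),np.abs(s["qvel"]).max())
E
```

```text
time: 2.58
tool_pos: [0.5631, 0.2055, 0.2861]
tcp_rot: [0.08, -0.703, 0.079, 0.703]
ft_force: [0.6, -0.9, -1.1]
gripper_width: 0.087
time: 3.08
tool_pos: [0.5698, 0.3529, 0.2794]
tcp_rot: [0.079, -0.702, 0.08, 0.703]
ft_force: [-0.7, -0.2, -0.4]
gripper_width: 0.0869
3.0833 [[-0.0015 -0.2233 -0.9747  0.5698]
 [-0.0016 -0.9747  0.2233  0.3529]
 [-1.      0.0019  0.0011  0.2794]
 [ 0.      0.      0.      1.    ]] 0.02986914312634757
```

View pics/w2.png

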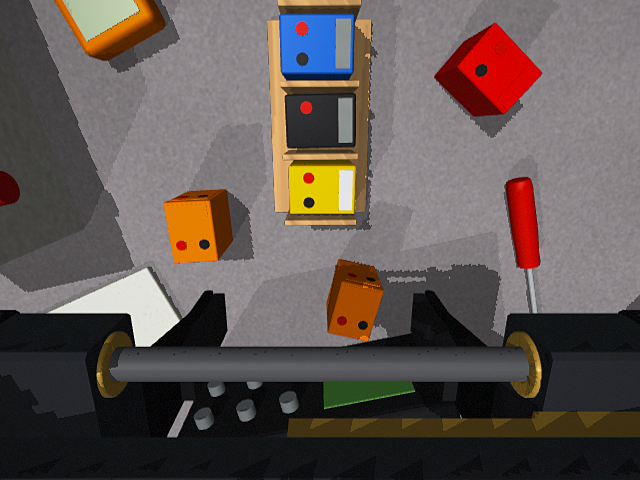

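```bash
python3 - <<'E'
from h import *
im=cv2.imread('pics/w2.png')[:,:,::-1]
crop(im,260,140,130,100,6,'pics/c7.png')
E
```

```text
(no output)
```

View pics/c7.png

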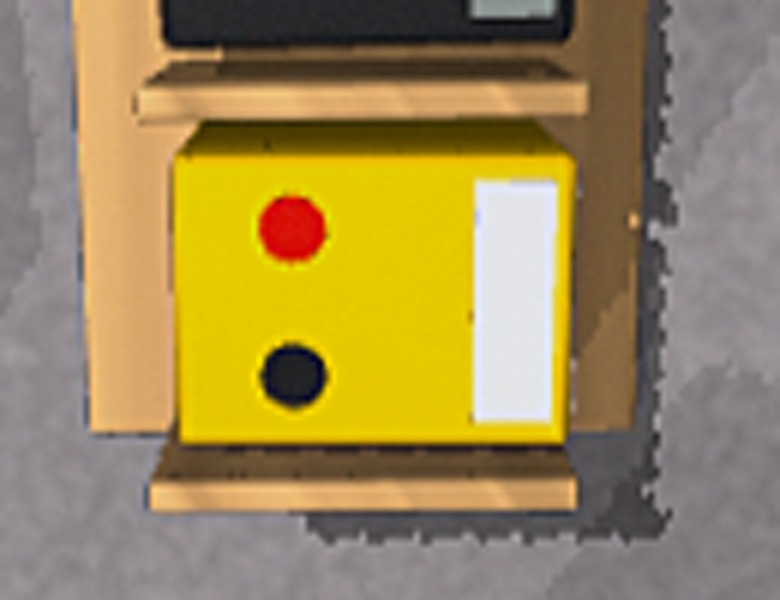

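```bash
python3 - <<'E'
from h import *
T=np.load('pics/w2.npy');f=eyes.grab_frame("wrist");t=eyes.grab_frame("top")
w=[(176,156),(573,158),(564,443),(181,443)]  # inner-back, inner-front, outer-front, outer-back
w=[(260+u/6,140+v/6) for u,v in w]
tp=[(420,305),(388,416),(310,402),(338,290)]
tp=[(100+u/5,160+v/5) for u,v in tp]
P=np.array([onz(f,p,.076,T) for p in w]);print(P.round(4),P.mean(0))
print([np.linalg.norm(P[i]-P[(i+1)%4]).round(4) for i in range(4)])
e=P[0]+P[3]-P[1]-P[2];print("yaw",np.degrees(np.arctan2(e[1],e[0])))
for a,b in zip(w,tp): print(tri([ray(f,a,T),ray(t,b)]))
c=P.mean(0);print(shift(T,(c[0],c[1],.1)),np.degrees(np.arctan2(T[1,2],T[0,2])))
E
```

```text
[[0.5836 0.2976 0.076 ]
 [0.5266 0.3109 0.076 ]
 [0.5362 0.3526 0.076 ]
 [0.5933 0.3396 0.076 ]] [0.55992295 0.32516786 0.076     ]
[np.float64(0.0585), np.float64(0.0428), np.float64(0.0586), np.float64(0.0431)]
yaw -12.979269219143289
(array([0.58524825, 0.30062578, 0.0434638 ]), array([0.00143577, 0.00143577]))
(array([0.52434291, 0.3143324 , 0.04924838]), array([0.00051905, 0.00051905]))
(array([0.53412996, 0.36313314, 0.0253005 ]), array([0.00128617, 0.00128617]))
(array([ 0.60384892,  0.3597651 , -0.0216124 ]), array([0.00162205, 0.00162205]))
[1.19626196 0.19255646 0.02158795] 167.09531439769265
```

```bash
python3 -m handwheel '[1,0.65,0,0.04,0, 1,0.65,0,0.04,0, 1,0.65,0,0.04,0, 1,0.65,0,0.04,0, 1,0.65,0,0.04,0]'
python3 - <<'E'
from h import *
s=telemetry.read_state();T=tool(s);f=eyes.grab_frame("wrist")
cv2.imwrite("pics/w3.png",f["pixels"][:,:,::-1]);np.save("pics/w3.npy",T);print(s["time"],T.round(4),np.abs(s["qvel"]).max())
crop(f["pixels"],220,180,200,150,4,'pics/c8.png')
E
```

```text
time: 3.65
tool_pos: [0.5644, 0.3533, 0.1835]
tcp_rot: [-0.08, 0.703, -0.08, -0.702]
ft_force: [-0.2, 0.8, 0.6]
gripper_width: 0.0865
3.65 [[ 4.000e-04 -2.243e-01 -9.745e-01  5.644e-01]
 [-9.000e-04 -9.745e-01  2.243e-01  3.533e-01]
 [-1.000e+00  8.000e-04 -6.000e-04  1.835e-01]
 [ 0.000e+00  0.000e+00  0.000e+00  1.000e+00]] 0.061317402093890375
```

View pics/c8.png

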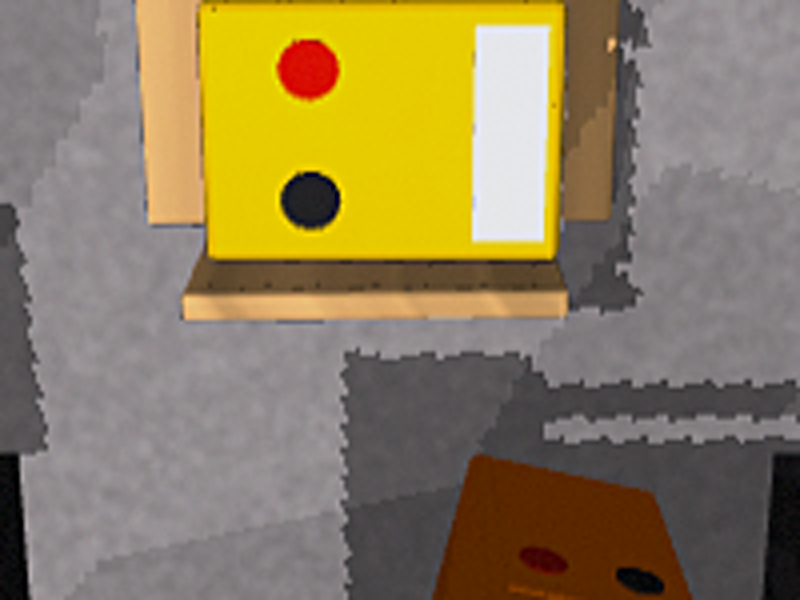

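```bash
python3 - <<'E'
from h import *
T2=np.load('pics/w2.npy');T=np.load('pics/w3.npy');f=eyes.grab_frame("wrist")
a=[(260+u/6,140+v/6) for u,v in [(176,156),(573,158),(564,443),(181,443)]]
b=[(220+u/4,180+v/4) for u,v in [(199,2),(565,3),(556,259),(209,259)]]
P=[]
for x,y in zip(a,b): p=tri([ray(f,x,T2),ray(f,y,T)]);P.append(p[0]);print(p)
print(np.mean(P,0))
Q=np.array([onz(f,p,.076,T) for p in b]);print(Q.mean(0),[np.linalg.norm(Q[i]-Q[(i+1)%4]).round(4) for i in range(4)]);e=Q[0]+Q[3]-Q[1]-Q[2];print("yaw",np.degrees(np.arctan2(e[1],e[0])))
c=Q.mean(0);print(shift(T,(c[0],c[1],.052)))
E
```

```text
(array([0.58334423, 0.29702294, 0.07972218]), array([0.00033365, 0.00033365]))
(array([0.52566957, 0.312167  , 0.06449992]), array([6.72575358e-05, 6.72575358e-05]))
(array([0.53616733, 0.35296113, 0.07449767]), array([2.0825508e-06, 2.0825508e-06]))
(array([0.59341676, 0.33936071, 0.07646723]), array([0.00019895, 0.00019895]))
[0.55964947 0.32537795 0.07379675]
[0.56010533 0.32482751 0.076     ] [np.float64(0.0591), np.float64(0.0432), np.float64(0.0589), np.float64(0.0433)]
yaw -12.960502340018525
[ 0.87705679  0.19055503 -0.01429797]
```

```bash
python3 -m handwheel '[1,0,0.19,-0.015,0, 1,0.2,0.19,-0.015,0, 1,0.4,0.19,-0.015,0, 1,0.6,0.19,-0.015,0, 1,0.78,0.19,-0.015,0, 1,0.87,0.19,-0.015,0, 1,0.87,0.19,-0.015,0, 0,0.87,0.19,-0.015,0, 0,0.87,0.19,-0.015,0, 0,0.87,0.19,-0.015,0, 0,0.87,0.19,-0.015,0, 0,0.87,0.19,-0.015,0]' 25; python3 -m handwheel '[0,0,0,0,0, 0,0,0,0,0, 0,0,0,0,0]'
```

```text
time: 4.75
tool_pos: [0.5601, 0.327, 0.054]
tcp_rot: [-0.08, 0.703, -0.079, -0.702]
ft_force: [0.3, 0.5, -0.7]
gripper_width: 0.0617
time: 5.0
tool_pos: [0.5601, 0.327, 0.0539]
tcp_rot: [-0.08, 0.703, -0.079, -0.702]
ft_force: [-0.8, 0.5, 6.2]
gripper_width: 0.0598
```

```bash
python3 -m handwheel '[0,-0.15,0,0,0, 0,-0.35,0,0,0, 0,-0.6,0,0,0, 0,-0.75,0,0,0, 0,-0.75,0,0,0]'; python3 - <<'E'
from h import *
T=tool();s=telemetry.read_state();print(s["ft_force"],s["gripper_width"]);print(shift(T,(.463,.0095,T[2,3])),np.degrees(np.arctan2(T[1,2],T[0,2])))
f=eyes.grab_frame("wrist");crop(f["pixels"],160,120,320,240,2.4,'pics/c9.png')
E
```

```text
time: 5.42
tool_pos: [0.5619, 0.3282, 0.1711]
tcp_rot: [-0.082, 0.706, -0.076, -0.7]
ft_force: [0.5, 0.1, -1.0]
gripper_width: 0.0597
[ 0.4707796   0.13063247 -1.0269421 ] 0.059699054697080124
[-0.01951411  2.21820344  0.17103995] 167.16195575462407
```

View pics/c9.png

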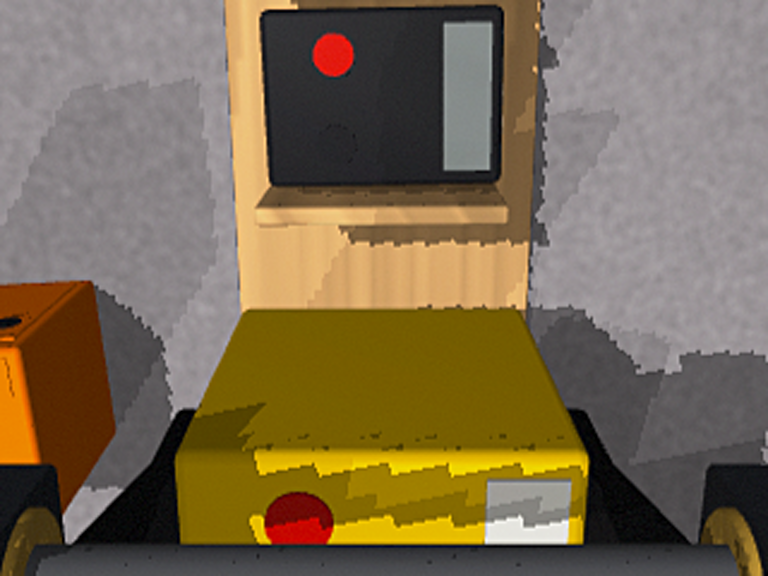

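```bash
python3 -m handwheel '[0,0,0.2,0.02,0, 0,0,0.45,0.04,0, 0,0,0.7,0.06,0, 0,0,0.95,0.08,0]'; python3 -m handwheel '[0,0,0.25,0.02,0, 0,0,0.5,0.04,0, 0,0,0.75,0.06,0, 0,0,0.9,0.08,0]'; python3 - <<'E'
from h import *
T=tool();s=telemetry.read_state();print(s["ft_force"],s["gripper_width"]);print(shift(T,(.463,.0095,T[2,3])),np.degrees(np.arctan2(T[1,2],T[0,2])))
E
```

```text
time: 5.8
tool_pos: [0.5138, 0.1883, 0.1625]
tcp_rot: [0.078, -0.701, 0.08, 0.704]
ft_force: [-0.0, -1.2, -1.1]
gripper_width: 0.0596
time: 6.13
tool_pos: [0.4708, 0.058, 0.1629]
tcp_rot: [0.079, -0.701, 0.081, 0.705]
ft_force: [-0.0, 0.4, -2.1]
gripper_width: 0.0597
[-0.02230244  0.40260784 -2.12389407] 0.05973292442612556
[ 0.00085867  0.32681441 -0.02245395] 166.9705709763111
```

```bash
python3 -m handwheel '[0,0,0.3,-0.02,-0.15, 0,0,0.33,-0.02,-0.31, 0,0,0.33,-0.02,-0.31, 0,0,0.33,-0.02,-0.31, 0,0,0.33,-0.02,-0.31]'; python3 - <<'E'
from h import *
T=tool();s=telemetry.read_state();print(T.round(4));print(shift(T,(.463,.0095,.051)),np.degrees(np.arctan2(T[1,2],T[0,2])))
E
```

```text
time: 6.55
tool_pos: [0.4659, 0.0128, 0.1642]
tcp_rot: [0.025, -0.706, 0.025, 0.707]
ft_force: [-0.7, 0.5, -1.6]
gripper_width: 0.0597
[[-1.500e-03 -7.110e-02 -9.975e-01  4.659e-01]
 [-3.000e-04 -9.975e-01  7.110e-02  1.280e-02]
 [-1.000e+00  4.000e-04  1.500e-03  1.642e-01]
 [ 0.000e+00  0.000e+00  0.000e+00  1.000e+00]]
[0.75461889 0.02276396 0.01639533] 175.92219937377118
```

```bash
python3 -m handwheel '[0,0.25,0,0.01,0, 0,0.5,0,0.01,0, 0,0.66,0,0.01,0, 0,0.71,0,0.01,0, 0,0.72,0,0.01,0, 0,0.72,0,0.01,0]';  python3 -m handwheel '[0,0.01,0,0,0, 0,0.01,0,0,0]'; python3 -m handwheel '[0,0.01,0,0,0, 0,0.01,0,0,0]'
```

```text
time: 7.05
tool_pos: [0.4654, 0.0133, 0.0572]
tcp_rot: [-0.024, 0.707, -0.024, -0.707]
ft_force: [0.5, 0.6, -1.6]
gripper_width: 0.0595
time: 7.22
tool_pos: [0.4658, 0.0131, 0.0568]
tcp_rot: [-0.025, 0.708, -0.024, -0.706]
ft_force: [0.3, -0.5, -1.1]
gripper_width: 0.0598
time: 7.38
tool_pos: [0.465, 0.0127, 0.0548]
tcp_rot: [-0.025, 0.707, -0.025, -0.706]
ft_force: [-0.3, 0.6, -1.1]
gripper_width: 0.0596
```

```bash
python3 -m handwheel '[0,0.01,0,0,0, 0,0.01,0,0,0]'; python3 -m handwheel '[0,0.01,0,0,0, 0,0.01,0,0,0]';python3 -m handwheel '[0,0.01,0,0,0, 0,0.01,0,0,0]'
```

```text
time: 7.55
tool_pos: [0.4646, 0.0125, 0.0527]
tcp_rot: [-0.025, 0.707, -0.025, -0.707]
ft_force: [0.0, -0.1, -1.2]
gripper_width: 0.0599
time: 7.72
tool_pos: [0.4645, 0.0124, 0.0509]
tcp_rot: [0.025, -0.707, 0.025, 0.707]
ft_force: [-0.1, 0.2, -2.0]
gripper_width: 0.0598
time: 7.88
tool_pos: [0.4645, 0.0124, 0.0508]
tcp_rot: [0.024, -0.707, 0.025, 0.707]
ft_force: [-4.6, -0.4, 11.1]
gripper_width: 0.0598
```

```bash
python3 -m handwheel '[1,0,0,0,0, 1,0,0,0,0, 1,0,0,0,0, 1,0,0,0,0, 1,0,0,0,0, 1,-0.2,0,0,0, 1,-0.4,0,0,0, 1,-0.6,0,0,0, 1,-0.8,0,0,0, 1,-0.9,0,0,0]';python3 -m handwheel '[1,0,0,0,0.25, 1,0,0,0,0.5, 1,0,0,0,0.75, 1,0,0,0,1, 1,0,0,0,1]';python3 -m handwheel '[1,0,0,0,0.25, 1,0,0,0,0.5, 1,0,0,0,0.75, 1,0,0,0,1, 1,0,0,0,1]';python3 -m handwheel '[1,0,0,0,0.25, 1,0,0,0,0.5, 1,0,0,0,0.75, 1,0,0,0,1, 1,0,0,0,1, 1,0,0,0,1]'; python3 - <<'E'
from h import *
s=telemetry.read_state();T=tool(s);f=eyes.grab_frame("wrist")
cv2.imwrite("pics/w4.png",f["pixels"][:,:,::-1]);np.save("pics/w4.npy",T);print(s["time"],T.round(4),np.abs(s["qvel"]).max(),np.degrees(np.arctan2(T[1,2],T[0,2])))
E
```

```text
time: 8.72
tool_pos: [0.4661, 0.0128, 0.1882]
tcp_rot: [-0.025, 0.709, -0.024, -0.705]
ft_force: [-0.1, 0.2, 0.7]
gripper_width: 0.0872
time: 9.13
tool_pos: [0.4644, 0.0125, 0.1844]
tcp_rot: [0.2, -0.678, 0.2, 0.678]
ft_force: [-0.4, -0.2, -0.1]
gripper_width: 0.0868
time: 9.55
tool_pos: [0.4645, 0.0125, 0.1843]
tcp_rot: [0.36, -0.608, 0.36, 0.609]
ft_force: [0.3, -0.4, 0.3]
gripper_width: 0.0868
time: 10.05
tool_pos: [0.4646, 0.0125, 0.1844]
tcp_rot: [0.498, -0.502, 0.498, 0.502]
ft_force: [0.6, -0.4, -0.4]
gripper_width: 0.0873
10.05 [[-2.000e-04 -1.000e+00 -7.500e-03  4.646e-01]
 [-1.000e-04 -7.500e-03  1.000e+00  1.250e-02]
 [-1.000e+00  2.000e-04 -1.000e-04  1.844e-01]
 [ 0.000e+00  0.000e+00  0.000e+00  1.000e+00]] 0.011038109787912906 90.43175964127322
```

View pics/w4.png

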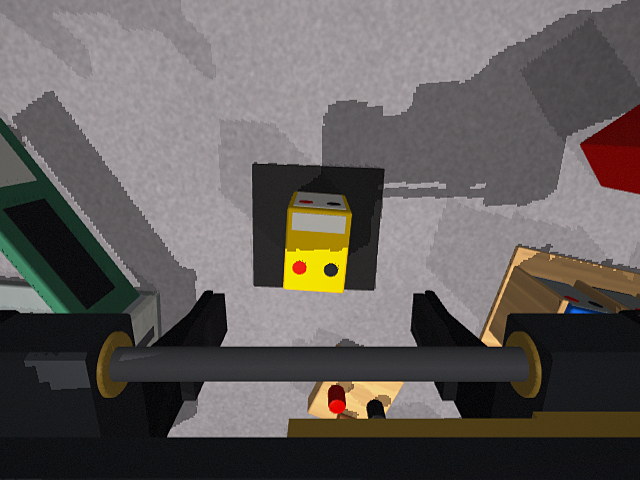

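```bash
python3 - <<'E'
from h import *
im=cv2.imread('pics/w4.png')[:,:,::-1]
crop(im,270,180,95,120,5,'pics/c10.png')
E
```

View pics/c10.png

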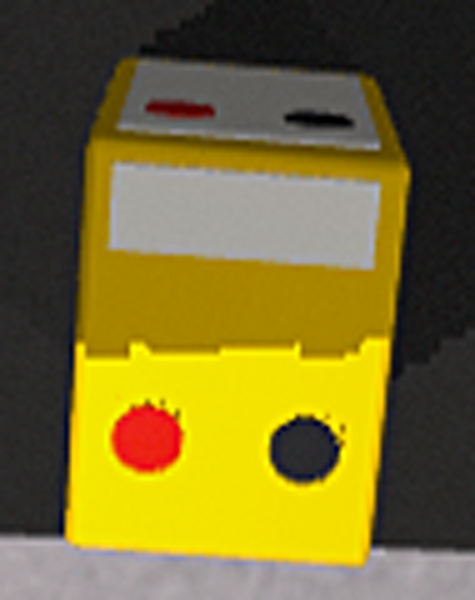

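```bash
python3 - <<'E'
from h import *
T=np.load('pics/w4.npy');f=eyes.grab_frame("wrist")
P=np.array([onz(f,(270+u/5,180+v/5),.073,T) for u,v in [(90,140),(407,168),(368,563),(67,543)]])
print(P.round(4),P.mean(0),[np.linalg.norm(P[i]-P[(i+1)%4]).round(4) for i in range(4)])
e=P[2]+P[3]-P[0]-P[1];print(np.degrees(np.arctan2(e[1],e[0])))
c=P.mean(0);print(shift(T,(c[0],c[1],.053)),shift(T,(.4645,c[1],.053)))
E
```

```text
[[ 0.434  -0.0088  0.073 ]
 [ 0.4374  0.0337  0.073 ]
 [ 0.4952  0.0301  0.073 ]
 [ 0.4925 -0.013   0.073 ]] [0.46479271 0.01052008 0.073     ] [np.float64(0.0427), np.float64(0.0579), np.float64(0.0432), np.float64(0.0587)]
-3.8130890089004663
[ 0.87633136 -0.00144122 -0.01308685] [ 8.76331675e-01  5.10123068e-04 -1.30721498e-02]
```

```bash
python3 -m handwheel '[1,0.1,0,-0.013,0.15, 1,0.3,0,-0.013,0.15, 1,0.5,0,-0.013,0.15, 1,0.7,0,-0.013,0.15, 1,0.84,0,-0.013,0.15, 1,0.875,0,-0.013,0.15, 1,0.875,0,-0.013,0.15, 0,0.875,0,-0.013,0.15, 0,0.875,0,-0.013,0.15, 0,0.875,0,-0.013,0.15, 0,0.875,0,-0.013,0.15, 0,0.875,0,-0.013,0.15]' 25; python3 -m handwheel '[0,0,0,0,0, 0,0,0,0,0, 0,0,0,0,0, 0,0,0,0,0]'
```

```text
time: 11.15
tool_pos: [0.4651, 0.0107, 0.0542]
tcp_rot: [0.519, -0.481, 0.517, 0.481]
ft_force: [0.4, -0.2, 0.0]
gripper_width: 0.0618
time: 11.48
tool_pos: [0.4647, 0.0106, 0.0535]
tcp_rot: [0.518, -0.481, 0.518, 0.481]
ft_force: [-0.3, 1.2, 2.6]
gripper_width: 0.0443
```

```bash
python3 -m handwheel '[0,-0.15,0,0,0, 0,-0.35,0,0,0, 0,-0.6,0,0,0, 0,-0.85,0,0,0, 0,-0.9,0,0,0, 0,-0.9,0,0,0]'; python3 - <<'E'
from h import *
T=tool();s=telemetry.read_state();print(s["ft_force"],s["gripper_width"]);print(shift(T,(.589,-.238,T[2,3])),np.degrees(np.arctan2(T[1,2],T[0,2])))
E
```

```text
time: 11.98
tool_pos: [0.4661, 0.0111, 0.191]
tcp_rot: [0.52, -0.482, 0.516, 0.48]
ft_force: [0.5, 0.7, -2.1]
gripper_width: 0.0437
[ 0.51464819  0.67840556 -2.11269455] 0.04370290910716657
[ 1.32459020e-03 -9.40344061e-01 -1.59531952e+00] 85.75389737042242
```

```bash
python3 -m handwheel '[0,0,-0.12,-0.2,0, 0,0,-0.25,-0.42,0, 0,0,-0.38,-0.64,0, 0,0,-0.47,-0.8,0]';python3 -m handwheel '[0,0,-0.12,-0.2,0, 0,0,-0.25,-0.42,0, 0,0,-0.38,-0.64,0, 0,0,-0.46,-0.78,0, 0,0,-0.46,-0.78,0, 0,0,-0.46,-0.78,0]'; python3 - <<'E'
from h import *
s=telemetry.read_state();T=tool(s);print(T.round(4),shift(T,(.589,-.238,T[2,3])),np.degrees(np.arctan2(T[1,2],T[0,2])))
f=eyes.grab_frame("wrist");cv2.imwrite("pics/w5.png",f["pixels"][:,:,::-1]);np.save("pics/w5.npy",T)
f=eyes.grab_frame("top");crop(f["pixels"],310,160,140,150,4,"pics/c11.png")
E
```

```text
time: 12.32
tool_pos: [0.5257, -0.1162, 0.1856]
tcp_rot: [0.517, -0.48, 0.519, 0.482]
ft_force: [0.8, -0.5, -2.2]
gripper_width: 0.0439
time: 12.82
tool_pos: [0.5848, -0.2369, 0.1844]
tcp_rot: [0.518, -0.478, 0.52, 0.482]
ft_force: [0.2, -0.0, -2.2]
gripper_width: 0.0438
[[-0.0061 -0.997   0.0771  0.5848]
 [ 0.0019  0.0771  0.997  -0.2369]
 [-1.      0.0062  0.0015  0.1844]
 [ 0.      0.      0.      1.    ]] [-0.00018349 -0.02833953 -0.00523816] 85.57654610894805
```

View pics/w5.png

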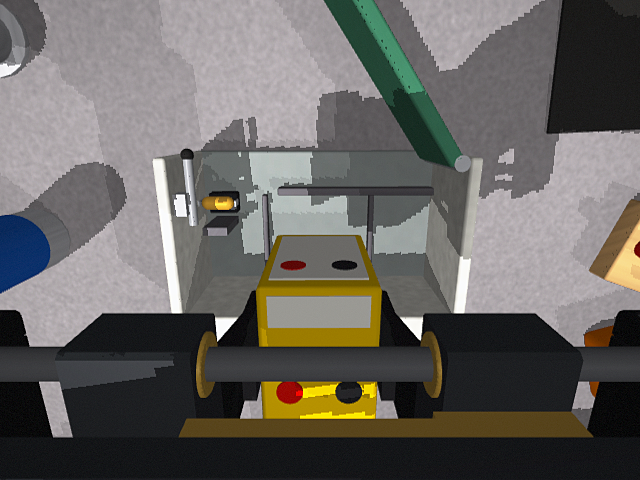

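View pics/c11.png

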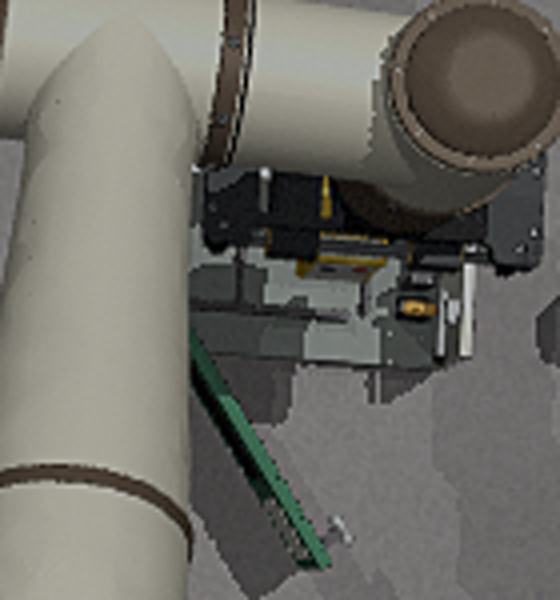

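```bash
python3 - <<'E'
from h import *
T=np.load('pics/w5.npy');f=eyes.grab_frame("wrist")
crop(f["pixels"],150,140,340,180,2.3,"pics/c12.png")
for uv,z in [((279,187),.022),((432,187),.022),((279,194),.022),((432,194),.022),((265,196),.02),((371,196),.02),((154,158),.09),((481,158),.09),((461,163),.09)]:
    print(uv,onz(f,uv,z,T).round(4))
E
```

```text
(279, 187) [ 0.5443 -0.2656  0.022 ]
(432, 187) [ 0.5535 -0.1447  0.022 ]
(279, 194) [ 0.5498 -0.2661  0.022 ]
(432, 194) [ 0.5591 -0.1446  0.022 ]
(265, 196) [ 0.5509 -0.2777  0.02  ]
(371, 196) [ 0.5574 -0.1929  0.02  ]
(154, 158) [ 0.5122 -0.331   0.09  ]
(481, 158) [ 0.5272 -0.1349  0.09  ]
(461, 163) [ 0.5292 -0.1468  0.09  ]
```

View pics/c12.png

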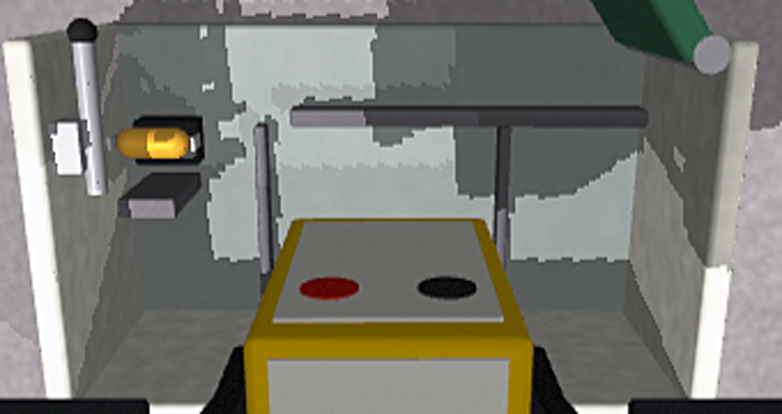

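```bash
python3 -m handwheel '[0,0,-0.025,-0.006,0, 0,0,-0.025,-0.006,0, 0,0.15,-0.025,-0.006,0, 0,0.3,-0.025,-0.006,0, 0,0.42,-0.025,-0.006,0, 0,0.5,-0.025,-0.006,0, 0,0.5,-0.025,-0.006,0]'; python3 - <<'E'
from h import *
T=tool();print(T[:3,3],shift(T,(.5885,-.238,.0625)),np.degrees(np.arctan2(T[1,2],T[0,2])))
E
```

```text
time: 13.55
tool_pos: [0.5879, -0.2361, 0.1103]
tcp_rot: [0.517, -0.479, 0.519, 0.483]
ft_force: [-1.6, 0.3, -1.7]
gripper_width: 0.0439
[ 0.58791648 -0.23609133  0.11032269] [ 0.31876734 -0.00672302 -0.01281091] 85.765308449195
```

```bash
python3 -m handwheel '[0,0.08,-0.005,-0.012,0, 0,0.16,-0.005,-0.012,0, 0,0.24,-0.005,-0.012,0, 0,0.28,-0.005,-0.012,0, 0,0.28,-0.005,-0.012,0, 0,0.28,-0.005,-0.012,0]';python3 -m handwheel '[0,0.015,0,0,0, 0,0.015,0,0,0]';python3 -m handwheel '[0,0.015,0,0,0, 0,0.015,0,0,0]'
```

```text
time: 14.05
tool_pos: [0.5904, -0.2392, 0.0709]
tcp_rot: [0.518, -0.481, 0.518, 0.481]
ft_force: [0.7, -0.4, -2.0]
gripper_width: 0.044
time: 14.22
tool_pos: [0.5908, -0.2392, 0.0694]
tcp_rot: [0.518, -0.481, 0.518, 0.481]
ft_force: [-0.7, 0.4, -1.6]
gripper_width: 0.0437
time: 14.38
tool_pos: [0.5904, -0.2391, 0.0668]
tcp_rot: [0.518, -0.481, 0.518, 0.481]
ft_force: [0.7, -0.1, -1.0]
gripper_width: 0.0439
```

```bash
python3 -m handwheel '[0,0.015,0.01,0.005,0, 0,0.015,0.01,0.005,0]';python3 -m handwheel '[0,0.01,0,0,0, 0,0.01,0,0,0]';python3 -m handwheel '[0,0.01,0,0,0, 0,0.01,0,0,0]'
```

```text
time: 14.55
tool_pos: [0.5885, -0.2381, 0.0642]
tcp_rot: [0.518, -0.481, 0.518, 0.481]
ft_force: [0.3, -0.3, -0.7]
gripper_width: 0.0439
time: 14.72
tool_pos: [0.5889, -0.2382, 0.0628]
tcp_rot: [0.518, -0.481, 0.518, 0.481]
ft_force: [-0.3, 0.2, -1.5]
gripper_width: 0.044
time: 14.88
tool_pos: [0.5892, -0.2383, 0.0626]
tcp_rot: [0.518, -0.481, 0.518, 0.481]
ft_force: [-1.5, 1.3, 3.3]
gripper_width: 0.0441
```

```bash
python3 -m handwheel '[0.85,0,0,0,0, 0.85,0,0,0,0, 0.85,0,0,0,0, 0.85,0,0,0,0, 0.85,0,0,0,0, 0.85,-0.15,0,0,0, 0.85,-0.3,0,0,0, 0.85,-0.5,0,0,0, 0.85,-0.75,0,0,0, 0.85,-0.95,0,0,0, 0.85,-0.95,0,0,0, 0.85,-0.95,0,0,0]';python3 - <<'E'
from h import *
s=telemetry.read_state();T=tool(s);print(T[:3,3])
f=eyes.grab_frame("wrist");cv2.imwrite("pics/w6.png",f["pixels"][:,:,::-1]);np.save("pics/w6.npy",T)
E
```

```text
time: 15.88
tool_pos: [0.59, -0.2384, 0.2065]
tcp_rot: [0.519, -0.482, 0.517, 0.48]
ft_force: [-0.7, 0.3, -0.8]
gripper_width: 0.0741
[ 0.58999645 -0.23840675  0.20649752]
```

View pics/w6.png

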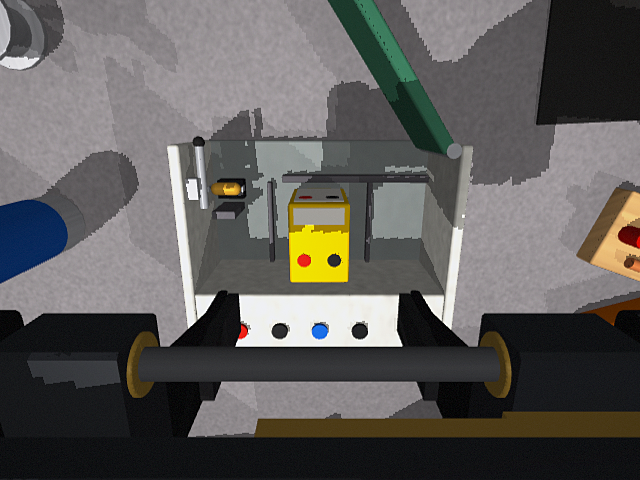

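```bash
python3 - <<'E'
from h import *
T=np.load('pics/w6.npy');f=eyes.grab_frame("wrist")
crop(f["pixels"],255,160,130,145,4,"pics/c13.png")
P=np.array([onz(f,p,.082,T) for p in [(290,205),(350,205),(348,282),(290,281)]]);print(P.round(4),P.mean(0))
print([np.linalg.norm(P[i]-P[(i+1)%4]).round(4) for i in range(4)])
print(onz(f,(320,294),.09,T))
# door: hinge & free edge outer line
for uv,z in [((454,152),.09),((455,148),.089),((367,0),.089)]: print(onz(f,uv,z,T).round(4))
E
```

```text
[[ 0.559  -0.2568  0.082 ]
 [ 0.5621 -0.2148  0.082 ]
 [ 0.6203 -0.2191  0.082 ]
 [ 0.6163 -0.2623  0.082 ]] [ 0.58942194 -0.23828546  0.082     ]
[np.float64(0.0421), np.float64(0.0584), np.float64(0.0434), np.float64(0.0576)]
[ 0.62489859 -0.24049071  0.09      ]
[ 0.5303 -0.146   0.09  ]
[ 0.5279 -0.1451  0.089 ]
[ 0.4394 -0.1995  0.089 ]
```

View pics/c13.png

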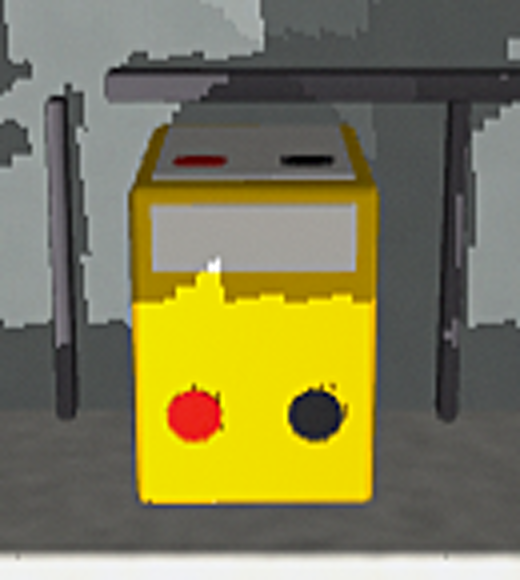

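```bash
python3 - <<'E'
from h import *
T=tool();print(T[:3,3],np.degrees(np.arctan2(T[1,2],T[0,2])),shift(T,(.382,-.175,.2)))
E
```

```text
[ 0.5882879  -0.23799889  0.20298807] 85.72651627321707 [0.02263369 1.40268832 0.31632837]
```

```bash
python3 -m handwheel '[0,0.01,0.2,0.05,0, 0,0.01,0.45,0.1,0, 0,0.01,0.7,0.16,0, 0,0.01,0.7,0.16,0]' 20; python3 -m handwheel '[0,0.01,0.25,0.05,-0.19, 0,0.01,0.5,0.1,-0.19, 0,0.01,0.7,0.16,-0.19, 0,0.01,0.7,0.16,-0.19, 0,0.01,0.7,0.16,-0.19]';python3 - <<'E'
from h import *
s=telemetry.read_state();T=tool(s);print(T[:3,3],s["gripper_width"],np.degrees(np.arctan2(T[1,2],T[0,2])),shift(T,(.380,-.180,.058)))
f=eyes.grab_frame("wrist");cv2.imwrite("pics/w7.png",f["pixels"][:,:,::-1]);np.save("pics/w7.npy",T)
E
```

```text
time: 16.32
tool_pos: [0.4768, -0.2046, 0.199]
tcp_rot: [0.516, -0.477, 0.521, 0.485]
ft_force: [0.9, 0.1, -0.0]
gripper_width: 0.0555
time: 16.73
tool_pos: [0.3816, -0.1746, 0.2004]
tcp_rot: [0.494, -0.505, 0.495, 0.506]
ft_force: [0.5, 0.3, 0.1]
gripper_width: 0.022
[ 0.38156745 -0.17458615  0.20039151] 0.02200335777807889 91.22875645476795 [ 0.9492877   0.0097426  -0.03600224]
```

View pics/w7.png

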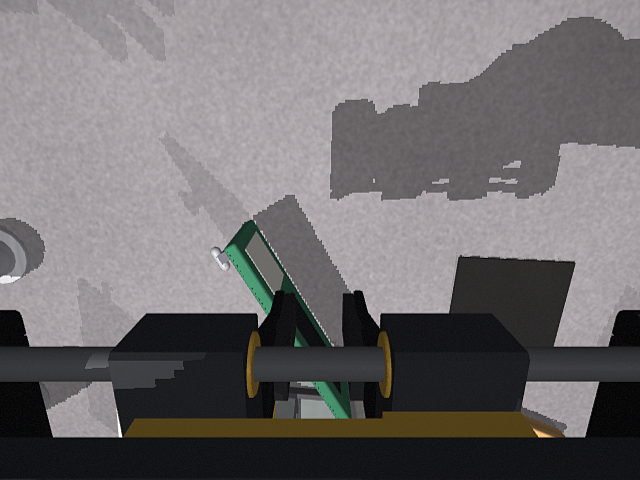

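```bash
python3 - <<'E'
from h import *
T=np.load('pics/w7.npy');f=eyes.grab_frame("wrist")
crop(f["pixels"],205,190,170,120,4.5,"pics/c14.png")
print(onz(f,(252,221),.089,T),onz(f,(350,395),.089,T))
E
```

```text
[ 0.36057798 -0.22066014  0.089     ] [ 0.49893176 -0.14778574  0.089     ]
```

View pics/c14.png

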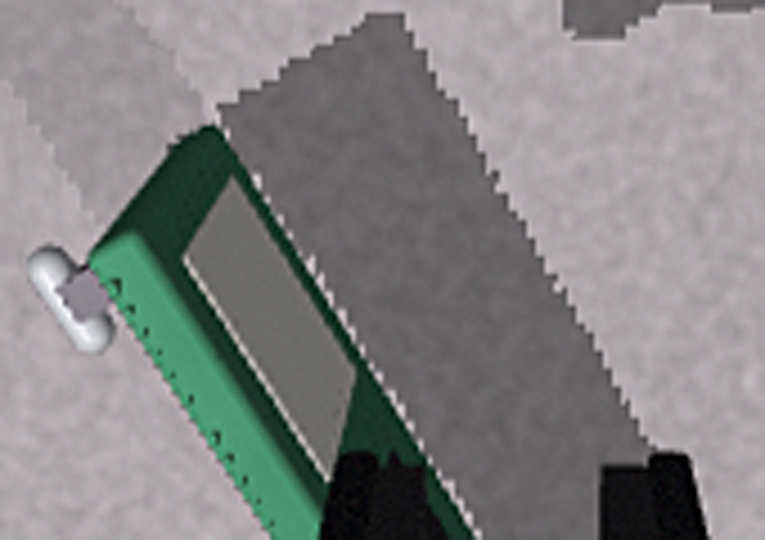

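```bash
python3 - <<'E'
from h import *
T=np.load('pics/w7.npy');f=eyes.grab_frame("wrist")
g=lambda u,v:(205+u/4.5,190+v/4.5)
print(onz(f,g(140,232),.089,T),onz(f,g(215,125),.013,T),onz(f,g(300,490),.089,T))
H=np.array([.527,-.146])
for th in [.968,.85,.75,.65,.55,.45,.35,.25,.18,.12]:
    a=np.radians(85.6)-th;y=np.array([np.cos(a),np.sin(a)]);P=H-.145*y+np.array([-.0098,.0148])
    print(th,P.round(4),end=" ")
    print(shift(T,(P[0],P[1],T[2,3])).round(3))
E
```

```text
[ 0.37533155 -0.23199543  0.089     ] [ 0.37596548 -0.23299331  0.013     ] [ 0.41787608 -0.20813137  0.089     ]
0.968 [ 0.3918 -0.204 ] [-0.    -0.064 -0.198]
0.85 [ 0.4012 -0.2183] [-0.    -0.125 -0.294]
0.75 [ 0.4105 -0.2294] [-0.    -0.185 -0.369]
0.65 [ 0.4209 -0.2396] [-0.    -0.253 -0.439]
0.55 [ 0.4322 -0.2486] [-0.001 -0.327 -0.501]
0.45 [ 0.4443 -0.2565] [-0.001 -0.406 -0.555]
0.35 [ 0.4572 -0.2632] [-0.001 -0.491 -0.601]
0.25 [ 0.4707 -0.2685] [-0.001 -0.58  -0.639]
0.18 [ 0.4804 -0.2714] [-0.001 -0.645 -0.66 ]
0.12 [ 0.4888 -0.2734] [-0.001 -0.701 -0.674]
```

```bash
python3 -m handwheel '[0,0.1,0,0,0, 0,0.3,0,0,0, 0,0.5,0,0,0, 0,0.7,0,0,0, 0,0.85,0,0,0, 0,0.94,0,0,0, 0,0.94,0,0,0, 0,0.94,0,0,0]';  python3 - <<'E'
from h import *
s=telemetry.read_state();T=tool(s);print(s["ft_force"],s["gripper_width"],T.round(4))
H=np.array([.527,-.146])
for th in [.968,.85,.75,.65,.55,.45,.35,.25,.18,.12]:
    a=np.radians(85.6)-th;y=np.array([np.cos(a),np.sin(a)]);P=H-.145*y+np.array([-.0098,.0148])
    print(th,shift(T,(P[0],P[1],.058)).round(3))
E
```

```text
time: 17.55
tool_pos: [0.3836, -0.1751, 0.0592]
tcp_rot: [0.494, -0.505, 0.495, 0.506]
ft_force: [-0.6, 0.1, -0.1]
gripper_width: 0.0003
[-0.61197485  0.10918528 -0.1176016 ] 0.00026411413894359727 [[-2.600e-03 -9.998e-01 -2.080e-02  3.836e-01]
 [-1.000e-04 -2.080e-02  9.998e-01 -1.751e-01]
 [-1.000e+00  2.600e-03 -1.000e-04  5.920e-02]
 [ 0.000e+00  0.000e+00  0.000e+00  1.000e+00]]
0.968 [ 0.008 -0.05  -0.194]
0.85 [ 0.007 -0.111 -0.29 ]
0.75 [ 0.007 -0.172 -0.366]
0.65 [ 0.007 -0.239 -0.435]
0.55 [ 0.007 -0.313 -0.497]
0.45 [ 0.007 -0.393 -0.551]
0.35 [ 0.007 -0.478 -0.597]
0.25 [ 0.006 -0.567 -0.635]
0.18 [ 0.006 -0.631 -0.656]
0.12 [ 0.006 -0.688 -0.67 ]
```

Sweep the door gently to about 0.25 rad.

```bash
python3 -m handwheel '[0,0.005,-0.02,-0.1,0, 0,0.005,-0.05,-0.19,0, 0,0.005,-0.08,-0.24,0, 0,0.005,-0.11,-0.29,0, 0,0.005,-0.17,-0.366,0, 0,0.005,-0.24,-0.435,0, 0,0.005,-0.31,-0.497,0, 0,0.005,-0.39,-0.55,0, 0,0.005,-0.43,-0.575,0, 0,0.005,-0.475,-0.597,0, 0,0.005,-0.52,-0.617,0, 0,0.005,-0.52,-0.617,0]';  python3 - <<'E'
from h import *
s=telemetry.read_state();T=tool(s);print(s["ft_force"],s["gripper_width"],T.round(4))
f=eyes.grab_frame("wrist");cv2.imwrite("pics/w8.png",f["pixels"][:,:,::-1])
f=eyes.grab_frame("top");crop(f["pixels"],310,160,140,150,4,"pics/c15.png")
H=np.array([.527,-.146])
for th in [.35,.25,.18,.12,.05,0]:
    a=np.radians(85.6)-th;y=np.array([np.cos(a),np.sin(a)]);P=H-.145*y+np.array([-.0098,.0148])
    print(th,shift(T,(P[0],P[1],.058)).round(3))
E
```

```text
time: 18.55
tool_pos: [0.4647, -0.2662, 0.0596]
tcp_rot: [-0.495, 0.506, -0.494, -0.505]
ft_force: [0.7, 0.6, -0.1]
gripper_width: 0.0005
[ 0.72639047  0.6475449  -0.05884096] 0.0005477975019388992 [[ 2.000e-03 -9.998e-01 -2.130e-02  4.647e-01]
 [-8.000e-04 -2.130e-02  9.998e-01 -2.662e-01]
 [-1.000e+00 -1.900e-03 -9.000e-04  5.960e-02]
 [ 0.000e+00  0.000e+00  0.000e+00  1.000e+00]]
0.35 [0.011 0.05  0.021]
0.25 [ 0.011 -0.039 -0.016]
0.18 [ 0.011 -0.104 -0.037]
0.12 [ 0.011 -0.16  -0.051]
0.05 [ 0.011 -0.226 -0.064]
0 [ 0.011 -0.274 -0.069]
```

View pics/w8.png

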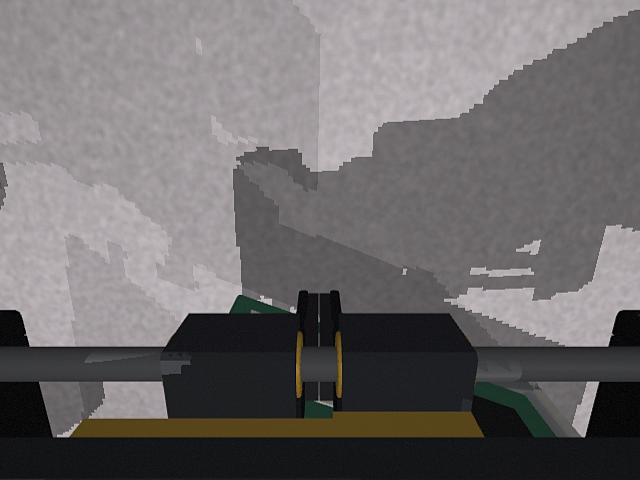

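View pics/c15.png

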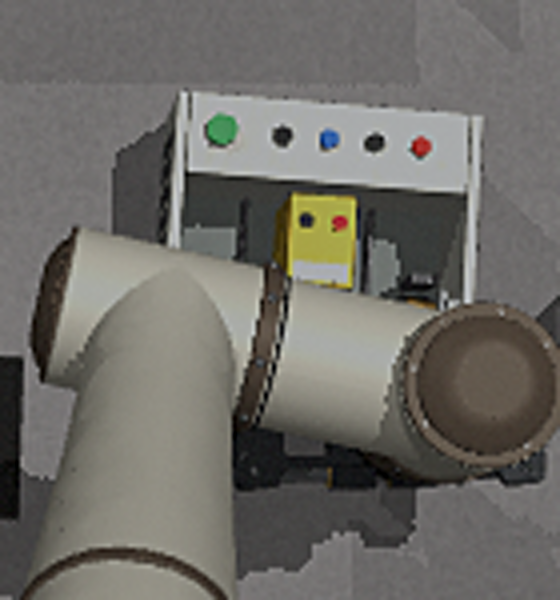

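```bash
python3 -m handwheel '[0,0,-0.04,-0.015,0, 0,0,-0.08,-0.03,0, 0,0,-0.12,-0.042,0, 0,0,-0.15,-0.05,0, 0,0,-0.15,-0.05,0, 0,0,-0.15,-0.05,0]'; for i in 1; do python3 -m handwheel '[0,0,-0.02,-0.004,0, 0,0,-0.02,-0.004,0]'; python3 -m handwheel '[0,0,-0.02,-0.004,0, 0,0,-0.02,-0.004,0]'; done
```

```text
time: 19.15
tool_pos: [0.4863, -0.2729, 0.0593]
tcp_rot: [-0.495, 0.505, -0.495, -0.505]
ft_force: [-0.1, -0.2, -0.2]
gripper_width: 0.0005
time: 19.32
tool_pos: [0.489, -0.2734, 0.0593]
tcp_rot: [-0.495, 0.505, -0.495, -0.505]
ft_force: [0.7, -0.0, -0.3]
gripper_width: 0.0002
time: 19.48
tool_pos: [0.4915, -0.2738, 0.0592]
tcp_rot: [0.495, -0.505, 0.495, 0.505]
ft_force: [-1.4, -0.4, 1.1]
gripper_width: 0.0007
```

```bash
for i in 1; do python3 -m handwheel '[0,0,-0.01,-0.001,0, 0,0,-0.01,-0.001,0]'; python3 -m handwheel '[0,0,-0.01,-0.001,0, 0,0,-0.01,-0.001,0]';python3 -m handwheel '[0,0,-0.01,-0.001,0, 0,0,-0.01,-0.001,0]';python3 -m handwheel '[0,0,-0.01,-0.001,0, 0,0,-0.01,-0.001,0]'; done | grep -E "pos|ft"
```

```text
tool_pos: [0.4928, -0.274, 0.0592]
ft_force: [-2.5, -0.8, 1.4]
tool_pos: [0.4945, -0.2742, 0.0592]
ft_force: [-3.5, -1.1, 0.6]
tool_pos: [0.4962, -0.2744, 0.0592]
ft_force: [-2.5, -0.4, 0.8]
tool_pos: [0.4978, -0.2744, 0.0592]
ft_force: [-4.0, -2.2, 0.5]
```

```bash
for i in 1; do python3 -m handwheel '[0,0,-0.01,0,0, 0,0,-0.01,0,0]'; python3 -m handwheel '[0,0,-0.01,0,0, 0,0,-0.01,0,0]';python3 -m handwheel '[0,0,-0.01,0,0, 0,0,-0.01,0,0]'; done | grep -E "pos|ft"
```

```text
tool_pos: [0.4993, -0.2743, 0.0591]
ft_force: [-2.2, -1.9, 0.6]
tool_pos: [0.5008, -0.2743, 0.0592]
ft_force: [-2.2, -1.4, -0.6]
tool_pos: [0.5016, -0.2742, 0.0591]
ft_force: [-4.6, -1.4, 1.7]
```

```bash
for i in 1; do python3 -m handwheel '[0,0,-0.01,0,0, 0,0,-0.01,0,0]'; python3 -m handwheel '[0,0,-0.01,0,0, 0,0,-0.01,0,0]';python3 -m handwheel '[0,0,-0.01,0,0, 0,0,-0.01,0,0]'; done | grep -E "pos|ft"
```

```text
tool_pos: [0.5017, -0.2742, 0.0591]
ft_force: [-6.9, -2.4, 3.0]
tool_pos: [0.5019, -0.2742, 0.0591]
ft_force: [-9.7, -2.3, 5.8]
tool_pos: [0.502, -0.2742, 0.0591]
ft_force: [-12.9, -2.9, 6.9]
```

```bash
for i in 1; do python3 -m handwheel '[0,0,-0.007,0,0, 0,0,-0.007,0,0]'; python3 -m handwheel '[0,0,-0.007,0,0, 0,0,-0.007,0,0]'; done | grep -E "pos|ft"
python3 - <<'E'
from h import *
f=eyes.grab_frame("scene");crop(f["pixels"],205,150,150,100,5,"pics/c16.png")
f=eyes.grab_frame("wrist");cv2.imwrite("pics/w9.png",f["pixels"][:,:,::-1])
print(telemetry.read_state()["ft_force"],tool().round(4))
E
```

```text
tool_pos: [0.5021, -0.2742, 0.0591]
ft_force: [-15.4, -3.7, 9.1]
tool_pos: [0.5027, -0.2742, 0.0591]
ft_force: [-15.6, -4.1, 9.4]
[-15.94464373  -3.6831514    7.78927987] [[-0.0126 -0.9998 -0.0183  0.5027]
 [ 0.0023 -0.0184  0.9998 -0.2742]
 [-0.9999  0.0126  0.0025  0.0591]
 [ 0.      0.      0.      1.    ]]
```

View pics/c16.png

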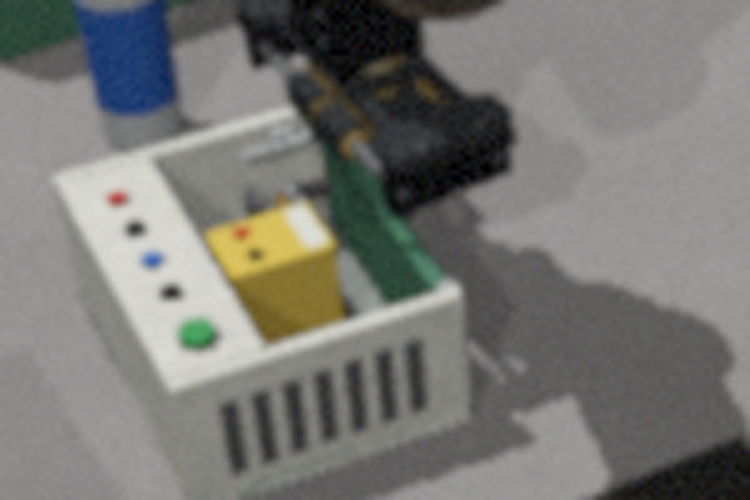

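View pics/w9.png

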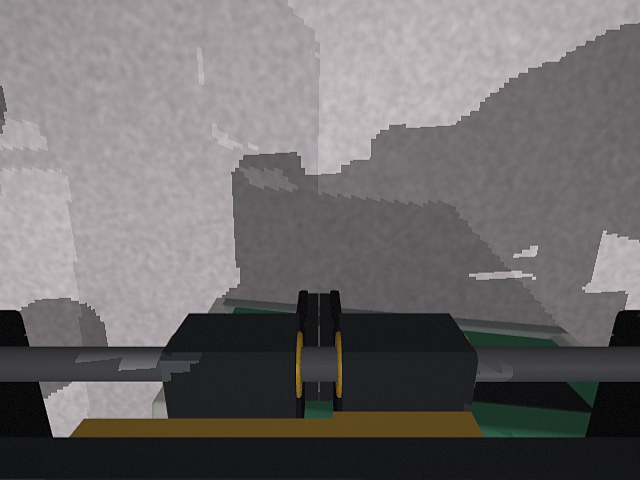

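```bash
python3 -m handwheel '[0,0,-0.005,0,0, 0,0,-0.005,0,0]' | grep -E "pos|ft"; python3 -m handwheel '[0,0,-0.005,0,0, 0,0,-0.005,0,0]'| grep -E "pos|ft"
```

```text
tool_pos: [0.505, -0.2745, 0.0592]
ft_force: [-10.9, -3.6, 4.2]
tool_pos: [0.5083, -0.2746, 0.0592]
ft_force: [-5.6, -3.0, 0.8]
```

```bash
python3 -m handwheel '[0,0,0,0,0]' | grep -E "pos|ft"; python3 -m handwheel '[0,0,0,0,0]'| grep -E "pos|ft"
```

```text
tool_pos: [0.5093, -0.2745, 0.0592]
ft_force: [-3.0, -1.7, 0.1]
tool_pos: [0.5101, -0.2743, 0.0593]
ft_force: [-3.2, -1.2, -0.8]
```

```bash
for i in 1; do python3 -m handwheel '[0,0,0.01,0,0, 0,0,0.01,0,0]';python3 -m handwheel '[0,0,0.02,0,0, 0,0,0.02,0,0]';python3 -m handwheel '[0,0,0.05,0,0, 0,0,0.05,0,0, 0,0,0.05,0,0]';done | grep -E "pos|ft"
python3 - <<'E'
from h import *
f=eyes.grab_frame("scene");crop(f["pixels"],205,150,150,100,5,"pics/c17.png")
E
```

```text
tool_pos: [0.5102, -0.274, 0.0597]
ft_force: [-0.8, 0.2, -0.2]
tool_pos: [0.5064, -0.2739, 0.0596]
ft_force: [0.1, 0.1, 0.0]
tool_pos: [0.498, -0.2743, 0.0594]
ft_force: [-0.3, -0.2, -0.7]
```

View pics/c17.png

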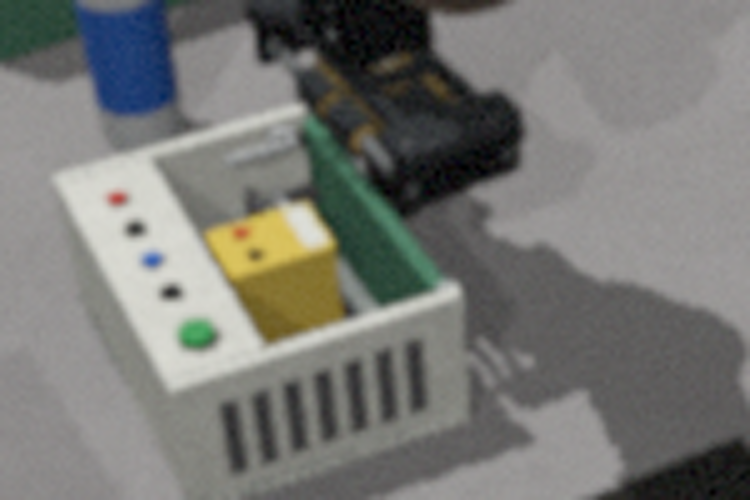

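```bash
python3 -m handwheel '[0,0,0.1,0,0, 0,0,0.25,0,0, 0,-0.2,0.25,0,0, 0,-0.45,0.25,0,0, 0,-0.7,0.25,0,0, 0,-0.95,0.25,0,0, 0,-0.95,0.25,0,0]'; python3 -m handwheel '[0,0,-0.25,0.1,0, 0,0,-0.5,0.15,0, 0,0,-0.75,0.2,0, 0,0,-0.75,0.2,0, 0,0,-0.75,0.2,0]'; python3 - <<'E'
from h import *
s=telemetry.read_state();T=tool(s);print(T[:3,3])
f=eyes.grab_frame("wrist");cv2.imwrite("pics/w10.png",f["pixels"][:,:,::-1]);np.save("pics/w10.npy",T)
E
```

```text
time: 23.3
tool_pos: [0.4651, -0.2771, 0.2105]
tcp_rot: [-0.496, 0.511, -0.492, -0.5]
ft_force: [0.5, -1.0, 0.4]
gripper_width: 0.0003
time: 23.72
tool_pos: [0.574, -0.242, 0.2005]
tcp_rot: [0.494, -0.505, 0.495, 0.506]
ft_force: [-0.3, 0.3, 0.1]
gripper_width: 0.0002
[ 0.57402381 -0.24201494  0.20046152]
```

View pics/w10.png

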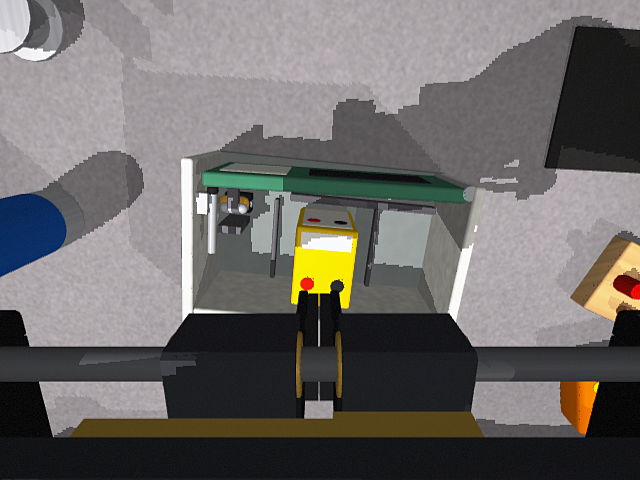

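```bash
python3 - <<'E'
from h import *
T=np.load('pics/w10.npy');f=eyes.grab_frame("wrist")
crop(f["pixels"],180,140,310,100,2.5,"pics/c18.png")
E
```

```text
(no output)
```

View pics/c18.png

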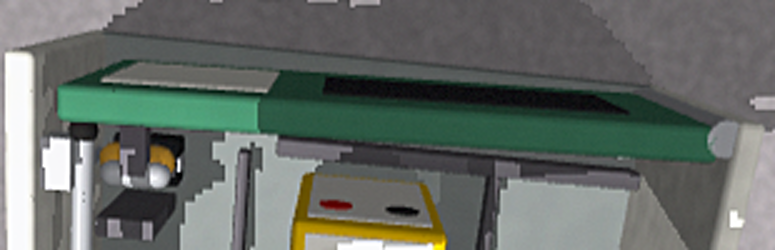

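```bash
python3 - <<'E'
from h import *
T=np.load('pics/w10.npy');f=eyes.grab_frame("wrist")
g=lambda u,v:(180+u/2.5,140+v/2.5)
a=onz(f,g(62,90),.089,T);b=onz(f,g(700,124),.089,T);c=onz(f,g(72,122),.089,T);d=onz(f,g(700,158),.089,T);w1=onz(f,g(8,52),.09,T);w2=onz(f,g(755,124),.09,T)
az=lambda p,q:np.degrees(np.arctan2(*(q-p)[1::-1]))
print(a,b,w1,w2);print("door az",az(a,b),az(c,d),"bay",az(w1,w2))
E
```

```text
[ 0.52369931 -0.31807281  0.089     ] [ 0.52860975 -0.15022634  0.089     ] [ 0.51420948 -0.33104435  0.09      ] [ 0.52812239 -0.13613359  0.09      ]
door az 88.32425898271785 88.06123229774643 bay 85.91710020460746
```

```bash
python3 -m handwheel '[0,-0.3,0.3,0.5,0, 0,-0.3,0.3,0.9,0, 0,-0.3,0.3,0.9,0, 0,-0.3,0.3,0.9,0, 0,-0.3,0.3,0.9,0, 0,-0.3,0.3,0.9,0, 0,-0.3,0.3,0.9,0]'; python3 -m handwheel '[0,-0.3,0.7,0.5,0, 0,-0.3,0.7,0.5,0, 0,-0.3,0.7,0.5,0, 0,-0.3,0.7,0.5,0, 0,-0.3,0.7,0.5,0, 0,-0.3,0.7,0.5,0, 0,-0.3,0.7,0.5,0]';python3 - <<'E'
from h import *
f=eyes.grab_frame("top");cv2.imwrite("pics/top2.png",f["pixels"][:,:,::-1])
f=eyes.grab_frame("scene");cv2.imwrite("pics/scene2.png",f["pixels"][:,:,::-1])
E
```

```text
time: 24.45
tool_pos: [0.5243, -0.1093, 0.2471]
tcp_rot: [-0.495, 0.505, -0.495, -0.505]
ft_force: [0.1, 0.0, 0.4]
gripper_width: 0.0004
time: 25.03
tool_pos: [0.4189, -0.0367, 0.2912]
tcp_rot: [0.495, -0.505, 0.495, 0.505]
ft_force: [-0.6, -0.4, -0.1]
gripper_width: 0.0007
```

View pics/top2.png

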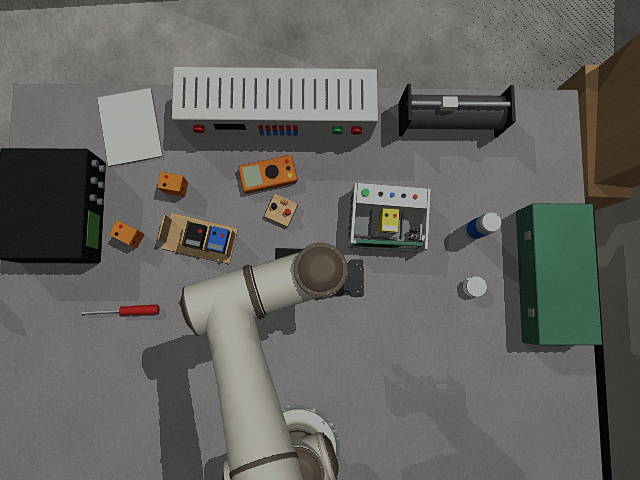

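View pics/scene2.png

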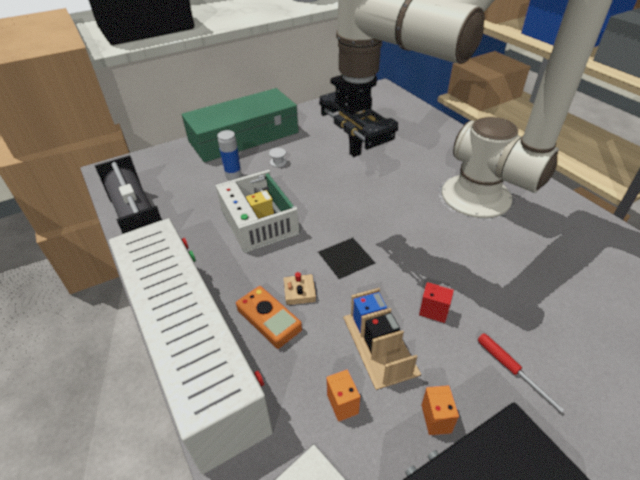

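Everything else is in place: the module is at top-view (390,220) inside the bay, the door edge at (390,245) is shut, and the other objects are where they were. Handing in.

```bash
python3 -c "
from station import manip;print(manip.close_job())"
```

```text
the job is handed in; nothing more can be done
None
```

The yellow module is in the bay's tray, upright with its white plate towards the door. The green door is caught on its catch. I handed the job in at about 25 s of the 72 s allowed.

- **Module:** I took it by its front and back, set it on the mat, took it again by its sides, and lowered it until it touched the tray floor. The last wrist measurement put its centre at (0.589, -0.238), within about 1 mm of the measured seat and clear of the lip, ribs and rear.
- **Door:** The push force rose to about 16 N, then fell to about 3 N as the catch clicked. Backing off met no force, so the door had not followed the fingers. It rests about 0.04 rad inside square, and it was still shut in pictures taken about 2 to 3 s later.
- **Other objects:** All appeared unmoved in the final top and scene views.
- **Disagreements:** The top camera read about 4–6 mm short in x compared with the wrist camera. I used the wrist camera because its reading matched the gripped module. The first height check between the top and wrist cameras was unusable because both look from above. Two wrist views gave 74 mm against the expected 76 mm.

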